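# Load the upholsterer's carrying board

## Task

Load the plywood carrying board for the next chair job. Lay down every standing staple carton by butting its foot against the board's front edge and tipping it over, so that all lie on their broad sides side by side on the bare plywood, pointing straight across the board, with no more than a third of any hanging over its edge; bring the seat board on the flat lifter, without tipping it up, and set it squarely inside the green bay, on its runners. Finish with the lifter lying flat in the middle of its blue mat, and leave the other things on the bench alone.

Things in the scene. Friction and masses are not known exactly. Their poses are not given: they have to be found in the camera images.
- kit: carrying board: flat plywood, 180 (x) x 560 (y) x 12 (z), fixed to the bench; origin: centre of its underside on the bench, its x axis points away from the robot, its front edge is at own x = -90 mm and serves as the stop. The +y end is painted as a green bay 180 x 180 (own y from 90 to 270 mm); the bare plywood from own y = -280 to 90 mm is for the cartons (room for three side by side, 120 mm apart; centres at own y = -220, -100 and 20 mm suit)
- bay (a point): centre of the green bay on the carrying board's top face (12 mm above the bench), axes as the board's
- carton_red: one of up to three staple cartons (sometimes absent): white card box with a band in the colour of its name round it, 60 (own x) x 96 (own y) x 150 (own z, its height), 0.3 to 0.6 kg; it starts standing upright on the bench, on the robot's side of the carrying board, 25 to 70 mm from its front edge and turned up to 15 degrees; origin: centre of its underside. Its 96 mm width is too wide to grip, its 60 mm depth is not
- carton_red_mid (a point): centre of that carton, 75 mm up its own z from its origin
- carton_blue: one of up to three staple cartons (sometimes absent): white card box with a band in the colour of its name round it, 60 (own x) x 96 (own y) x 150 (own z, its height), 0.3 to 0.6 kg; it starts standing upright on the bench, on the robot's side of the carrying board, 25 to 70 mm from its front edge and turned up to 15 degrees; origin: centre of its underside. Its 96 mm width is too wide to grip, its 60 mm depth is not
- carton_blue_mid (a point): centre of that carton, 75 mm up its own z from its origin
- carton_orange: one of up to three staple cartons (sometimes absent): white card box with a band in the colour of its name round it, 60 (own x) x 96 (own y) x 150 (own z, its height), 0.3 to 0.6 kg; it starts standing upright on the bench, on the robot's side of the carrying board, 25 to 70 mm from its front edge and turned up to 15 degrees; origin: centre of its underside. Its 96 mm width is too wide to grip, its 60 mm depth is not
- carton_orange_mid (a point): centre of that carton, 75 mm up its own z from its origin
- seat: drop-in chair seat board: brown plywood 140 (x) x 130 (y) x 9 on two dark runners 140 x 14 x 12 high along its own x under its two long sides (a tunnel 102 wide and 12 high runs under it along x, open at both ends); total height 21, 0.18 kg; origin: centre of the runners' underside. It starts on the bench left of the carrying board, its x axis pointing roughly away from the robot
- lifter: flat lifter (spatula): bright metal blade 160 (x) x 84 (y) x 3 thick, flat on the bench; an upright red grip, 36 (x) x 20 (y) and 130 high, stands at its rear, centred at own x = -96 mm (a 50 wide tang joins it to the blade; grip's front face at own x = -78); origin: centre of the blade's underside, the blade's free end at own x = +80; 0.2 kg. It starts on its mat. A seat board centred over the blade (origins in line) is balanced and clear of the grip
- lifter_grip (a point): point on the axis of the lifter's grip, 105 mm above the blade's underside: pinch it across own y here with a firm grip
- mat: flat blue mat 250 x 130, painted-thin, on the bench: the lifter's parking place; origin: its centre, long side along own x
- tack_jar: jar with brass lid, 70 across, 90 high; bystander, leave it alone; origin: about its underside's centre
- screwdriver: screwdriver lying down; bystander, leave it alone; origin: about its underside's centre
- tape_roll: yellow tape roll, 100 across, 45 high; bystander, leave it alone; origin: about its underside's centre
- staple_gun: black and red staple gun standing on its foot, 190 long, 140 high; bystander, leave it alone; origin: about its underside's centre
- scissors: scissors lying flat, about 160 long; bystander, leave it alone; origin: about its underside's centre
- thread_spool: yellow thread spool, 60 across, 78 high; bystander, leave it alone; origin: about its underside's centre
There are look-alikes about, which are no part of the job. What is shaped like the carton_red but pink or turquoise is not meant.

How it is judged:
On the way, in this order (a step that is already met when the one before it is completed fails the run):
1. the seat board is lifted clear of the bench on the lifter (height (world z) of seat above 0.02 m and contact force between lifter and seat above 0.4 N and angle between seat's own z axis and vertical below 0.3 rad), for 0.3 s.
2. the seat board rests in the green bay (x of seat in the frame of bay between -0.024 and 0.024 m and y of seat in the frame of bay between -0.028 and 0.028 m and z of seat in the frame of bay between -0.004 and 0.004 m and angle between the x axis of seat and the x axis of kit, either way round below 0.2 rad and angle between seat's own z axis and vertical below 0.08 rad), for 0.2 s.
At the end, for the whole second after the job is handed in: Seat board level in the bay: within 24 mm (x), 28 mm (y), 0.2 rad. Each carton at rest on its broad side on the bare plywood: centre within 65 mm of mid-board in x, own y -245 to 62 mm, straight across within 0.3 rad. Lifter flat, within 50 mm of the mat's centre (all of step 2 and x of carton_red_mid in the frame of kit between -0.065 and 0.065 m and y of carton_red_mid in the frame of kit between -0.245 and 0.062 m and z of carton_red_mid in the frame of kit between 0.036 and 0.048 m and angle between carton_red's own z axis and vertical between 1.49 and 1.65 rad and angle between the z axis of each of carton_red, carton_blue, carton_orange and the x axis of kit, either way round below 0.3 rad and linear speed of each of carton_red, carton_blue, carton_orange, seat, lifter below 0.02 m/s and x of carton_blue_mid in the frame of kit between -0.065 and 0.065 m and y of carton_blue_mid in the frame of kit between -0.245 and 0.062 m and z of carton_blue_mid in the frame of kit between 0.036 and 0.048 m and angle between carton_blue's own z axis and vertical between 1.49 and 1.65 rad and x of carton_orange_mid in the frame of kit between -0.065 and 0.065 m and y of carton_orange_mid in the frame of kit between -0.245 and 0.062 m and z of carton_orange_mid in the frame of kit between 0.036 and 0.048 m and angle between carton_orange's own z axis and vertical between 1.49 and 1.65 rad and horizontal distance between lifter and mat below 0.05 m and angle between lifter's own z axis and vertical below 0.08 rad and height (world z) of lifter below 0.006 m); the robot touches nothing.
It fails at once if a bystander is moved more than 40 mm (distance of any of tack_jar, screwdriver, tape_roll, staple_gun, scissors, thread_spool from where it was at the start of the episode above 0.04 m).
It fails at once if the seat board is tipped steeply (angle between seat's own z axis and vertical above 0.8 rad).
Of carton_red, carton_blue, carton_orange only 2 to 3 are there at a start; the rules pass over those that are not, and their reading is None.
At some moment in a run one of carton_red, carton_blue, carton_orange may be knocked a few centimetres aside while the robot is not near it.
It also fails if it takes over 210 s, if anything falls off the work surface, if the arm or the gripper's body presses on something with over 40 N, if the wrist force passes 120 N, or if a joint passes its speed limit or range.

## Robot

A 7-joint arm with a two-finger parallel gripper is mounted at the origin on the work surface. World frame = base frame: x ahead of the robot, y to its left, z up, the work surface at z = 0. Lengths are in m, angles in rad, forces in N, time in s.
With the tool pointing down it reaches from about 0.425 to 0.95 m from the base axis. Payload 16.7 kg.
Tool frame: the origin (TCP) lies midway between the tips of the shut fingers; the grasp point (between the pads) lies 19 mm behind it; z points along the fingers, y is the direction in which the jaws open and shut (so a half turn about z gives the same grasp; the last joint's range is limited). The gripper opens to 94 mm and grips with 3 to 60 N. Pads are 16 mm wide; open, the fingers measure 119 mm over their backs; the gripper's body (75 mm by 177 mm) begins 78 mm behind the grasp point.
Start: joints at [1.04, 0.426, 0.074, 1.606, -0.034, 1.111, -0.067], TCP at [0.251, -0.626, 0.205] pointing down, gripper open.
Joint ranges: [-2.85, 2.85], [-0.5, 2.14], [-1.23, 1.37], [0.21, 2.46], [-1.02, 4.16], [0.16, 2.05], [-2.73, 2.73]. Speed limits (rad/s): [1.89, 1.89, 2.39, 2.39, 3.01, 3.01, 3.01].

## Interface

Orientations are given as a rotation vector (axis times angle).
In Python, from station import get_obs, viewer, robot gives the robot as it stands.
- The arm moves only by the shell command python3 -m jog 'ROWS' [FORCE]. ROWS is JSON, a list that holds one entry, the list of rows, each a list of 5 numbers: the finger opening in mm, from 0 to 94, then the shift along the tool's x, y, z scaled (see below), then the turn about the tool's z scaled (see below). In form: [[[jaw, dx, dy, dz, spin], ...]]. A call has 1 to 5 rows; each row shifts and turns the commanded pose from where the row before left it, along the tool's axes as they then stand; what a row does not reach is not made up. The controller multiplies each number of a shift by 0.02 m and each number of a turn by 6 degrees. A row lasts 1/10 s, in which the tool goes at most 50 mm and 8.59 degrees, less where a joint would pass 70% of its speed; a pose out of reach is approached as far as the arm can. A call with a number of a shift or a turn outside -1 to 1 is refused whole. A call with a gripper value outside its range is refused whole. The fingers move at their own pace and stop on an object; FORCE is the grip in N (left out, the last holds). Time passes only in rows, so rows that do not move let the fingers close. It gives the time, the measured TCP pose, the force and the opening at its end, in the units of the state.
- get_obs(): the state, without advancing time (a new reading comes with each control period).
- viewer.grab_frame(name): name is "scene" or "top" or "wrist"; returns the picture (384x512x3 uint8, blue, green, red); there is no depth.
- viewer.camera_params(name): a dict with "fx", "fy", "cx", "cy" (pixels), "eye" and "rotation" of the camera in the world. Camera axes: x right, y down, z forward; pixel columns grow to the right and rows downward; lengths in m; the calibration is good to about 2 mm. The wrist camera is an equidistant fisheye: a pixel r from the principal point sees the ray r / f radians off the axis. A picture is of the moment at which its call begins: read the wrist's pose just before it. camera_params takes no time and is no camera call; for the wrist camera it gives the pose at the moment of the call.
- robot.job_done(): hands the job in, once; it reports no verdict.
Trained networks look in the newest picture that a camera, given by its name, has taken for a name from the list of things; names that differ only in an ending like _2 or _b are one class to them, and where a whole thing is asked for, a point or a joint stands for the part that bears it (a point fixed in the world has none). Each returns a list of dicts, best first, with "confidence" (0 to 1); they miss things now and then, are a little off and sometimes report something else, mostly with a low value. They report only what shows in the picture. A call takes as long as a camera call. They do not tell look-alikes from the thing itself.
- viewer.masks_of(camera, thing): "region" (384x512 bool, what is visible of it) and "box" ([left, top, width, height] in pixels, round what is visible of it).
- viewer.pinpoint(camera, thing): "at" ([row, column] in pixels: a listed point, or the origin of a listed thing).
The state is a dict: "time": time; "joints": joint angles; "qvel": joint speeds; "effort": joint torques, N m; "ee_pos": TCP position; "orientation": TCP orientation; "force": force on the tool from outside, world axes, zero at the start; "torque": the same for the moment, N m; "gripper_width": opening from 0.0 (shut) to 1.0 (fully open).
Only numpy, scipy, OpenCV 4.12 (cv2) and the standard library are available. Lean on these libraries where they do the work, as an engineer would, in place of code of your own. Each camera call takes 0.05 s, during which the arm holds its last target. There are 200 camera calls.

## Working session

There is one attempt and no reset: what is moved stays moved. The work goes in short steps, Python scripts to look and compute and a shell command to move; the robot and the scene stay as the last step left them, time stands still between calls to the robot, and variables do not carry over. Pictures are saved under pics/ and viewed, about 12 in all and at most 16, crops included, and the job is handed in when it is done.

```bash
ls; mkdir -p pics; python3 - <<'E'
from station import get_obs, viewer, robot
import cv2,numpy as np
o=get_obs();print({k:np.round(v,3).tolist() for k,v in o.items()})
for n in("scene","top"):
    im=viewer.grab_frame(n);cv2.imwrite(f"pics/{n}0.png",im)
    p=viewer.camera_params(n);print(n,p)
E
```

```text
pics
{'time': 0.0, 'joints': [1.04, 0.427, 0.074, 1.607, -0.034, 1.111, -0.067], 'qvel': [0.001, 0.001, 0.001, -0.001, 0.001, -0.002, -0.0], 'effort': [-0.001, -93.582, 3.666, -45.42, -0.049, 0.02, 0.0], 'ee_pos': [0.251, -0.626, 0.205], 'orientation': [-3.083, -0.596, 0.001], 'force': [0.464, 0.114, 0.001], 'torque': [0.022, 0.054, -0.06], 'gripper_width': 0.999}
scene {'fx': 419.41933871655414, 'fy': 419.41933871655414, 'cx': 259.0495768649539, 'cy': 194.69331656571293, 'eye': array([1.37703736, 0.49219009, 0.86119983]), 'rotation': array([-1.23302425, -2.16435226,  1.07910473])}
top {'fx': 489.58041224823404, 'fy': 489.58041224823404, 'cx': 252.0873699554992, 'cy': 190.38444715876713, 'eye': array([ 0.30740205, -0.02806757,  1.68673403]), 'rotation': array([-2.12248517,  2.18165442, -0.13338809])}
```

View pics/scene0.png

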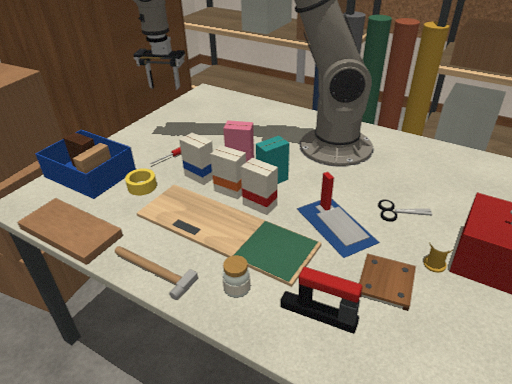

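View pics/top0.png

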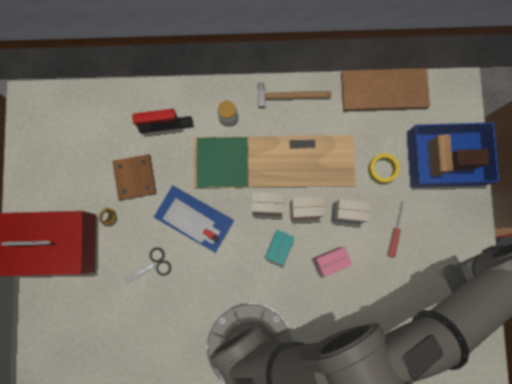

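```bash
cat > h.py <<'E'
from station import get_obs, viewer, robot
import cv2,numpy as np
from scipy.spatial.transform import Rotation as R
from scipy.optimize import minimize
def proj(P,c):
    p=viewer.camera_params(c);Rm=R.from_rotvec(p["rotation"]).as_matrix()
    q=(np.atleast_2d(P)-p["eye"])@Rm
    return np.c_[p["fx"]*q[:,0]/q[:,2]+p["cx"],p["fy"]*q[:,1]/q[:,2]+p["cy"]]
def unproj(uv,c,z=0):
    p=viewer.camera_params(c);Rm=R.from_rotvec(p["rotation"]).as_matrix()
    uv=np.atleast_2d(uv).astype(float)
    d=np.c_[(uv[:,0]-p["cx"])/p["fx"],(uv[:,1]-p["cy"])/p["fy"],np.ones(len(uv))]@Rm.T
    return p["eye"]+d*((z-p["eye"][2])/d[:,2])[:,None]
def box(sx,sy,z0,z1):
    return np.array([[a*sx/2,b*sy/2,z] for a in(-1,1) for b in(-1,1) for z in(z0,z1)])
S=8
def hullmask(pts,c,x,y,th):
    Rz=R.from_euler("z",th).as_matrix()
    uv=proj(pts@Rz.T+[x,y,0],c)
    m=np.zeros((384,512),np.uint8)
    h=cv2.convexHull((uv*256).astype(np.int32))
    big=np.zeros((384*4,512*4),np.uint8)
    cv2.fillConvexPoly(big,((h+128)*4).astype(np.int32),255,shift=8)
    return cv2.resize(big,(512,384),interpolation=cv2.INTER_AREA)/255.
def fit(pts,masks,x0):
    # masks: {cam: bool}
    f=lambda v:sum(np.abs(hullmask(pts,c,v[0]/100,v[1]/100,v[2]/10)-m).sum() for c,m in masks.items())
    best=None
    for k in(-1.5,0,1.5):
        r=minimize(f,[x0[0]*100,x0[1]*100,x0[2]*10+k],method="Nelder-Mead",options=dict(initial_simplex=[[x0[0]*100+a,x0[1]*100+b,x0[2]*10+k+c] for a,b,c in((0,0,0),(2,0,0),(0,2,0),(0,0,1.5))],xatol=.02,fatol=.5))
        if best is None or r.fun<best.fun: best=r
    return np.array([best.x[0]/100,best.x[1]/100,best.x[2]/10]),best.fun/sum(m.sum() for m in masks.values())
CART=box(.06,.096,0,.15);SEAT=box(.14,.13,0,.021);KIT=box(.18,.56,0,.012);MAT=box(.25,.13,0,0)
def det(c,name,k=3):
    return [(round(d["confidence"],2),d["box"],d["region"]) for d in viewer.masks_of(c,name)[:k]]
E
python3 - <<'E'
from h import *
viewer.grab_frame("top")
M={}
for n in["kit","seat","mat","lifter","carton_red","carton_blue","carton_orange","scissors","tape_roll"]:
    ds=det("top",n,4);M[n]=ds
    print(n,[(c,list(map(int,b)),int(r.sum()),r[:,:].nonzero()[1].mean().round(1),r.nonzero()[0].mean().round(1)) for c,b,r in ds])
for d in viewer.pinpoint("top","lifter_grip")[:2]+viewer.pinpoint("top","lifter")[:2]:print(d)
np.savez("m.npz",**{n:np.array([d[2] for d in v]) for n,v in M.items()})
im=cv2.imread("pics/top0.png")
cv2.imwrite("pics/c1.png",cv2.resize(im[120:285,90:390],None,fx=2.6,fy=2.6,interpolation=cv2.INTER_CUBIC))
E
```

```text
kit [(0.66, [333, 199, 37, 25], 834, np.float64(350.0), np.float64(211.5)), (0.65, [192, 132, 162, 55], 8358, np.float64(274.1), np.float64(161.5)), (0.43, [251, 192, 31, 23], 671, np.float64(267.5), np.float64(204.0))]
seat [(0.84, [113, 154, 41, 46], 1512, np.float64(134.5), np.float64(176.7))]
mat [(0.65, [156, 186, 79, 64], 1422, np.float64(197.0), np.float64(214.5))]
lifter [(0.78, [163, 198, 60, 43], 1274, np.float64(191.5), np.float64(221.9)), (0.49, [123, 244, 49, 38], 591, np.float64(153.1), np.float64(265.2))]
carton_red [(0.9, [313, 250, 35, 27], 735, np.float64(332.0), np.float64(261.7)), (0.83, [266, 228, 27, 34], 569, np.float64(279.6), np.float64(247.1)), (0.77, [252, 194, 33, 20], 681, np.float64(267.6), np.float64(203.8)), (0.59, [163, 194, 55, 48], 1283, np.float64(191.1), np.float64(222.1))]
carton_blue [(0.6, [330, 198, 39, 24], 819, np.float64(350.3), np.float64(211.5))]
carton_orange [(0.69, [291, 195, 31, 26], 724, np.float64(306.5), np.float64(208.2))]
scissors [(0.85, [123, 245, 49, 40], 556, np.float64(152.6), np.float64(265.2)), (0.26, [164, 194, 53, 48], 1241, np.float64(191.4), np.float64(222.0))]
tape_roll [(0.81, [368, 154, 31, 27], 498, np.float64(383.9), np.float64(168.2))]
{'at': [231.5, 207.5], 'confidence': 0.97}
{'at': [219.3, 185.9], 'confidence': 0.65}
```

View pics/c1.png

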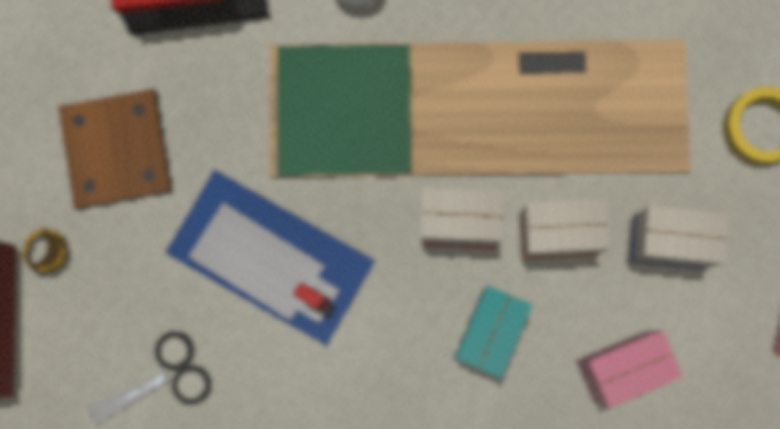

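```bash
python3 - <<'E'
from h import *
m=np.load("m.npz")
im=cv2.imread("pics/top0.png");hsv=cv2.cvtColor(im,cv2.COLOR_BGR2HSV)
print("p",unproj([[274,161.5],[133,177],[267,204],[306,208],[350,211],[195,219]],"top").round(3).tolist())
jobs=[("kit",KIT,1,0),("seat",SEAT,0,0.1),("carton_red",CART,2,0),("carton_orange",CART,0,0),("carton_blue",CART,0,0)]
for n,b,i,t in jobs:
    k=m[n][i];c=k.nonzero();x0=unproj([[c[1].mean(),c[0].mean()]],"top",b[:,2].max())[0]
    v,e=fit(b,{"top":k},[x0[0],x0[1],t]);print(n,v.round(3),np.degrees(v[2]).round(1),round(e,3),x0.round(3))
# mat by colour blue
bl=((hsv[...,0]>100)&(hsv[...,0]<125)&(hsv[...,1]>120)).astype(np.uint8);bl[:,:140]=0;bl[:,250:]=0;bl[:180]=0;bl[260:]=0
pts=np.argwhere(bl)[:,::-1].astype(np.float32)
w=unproj(pts,"top",0)[:,:2].astype(np.float32)
print("mat",cv2.minAreaRect(w))
red=((hsv[...,0]<8)|(hsv[...,0]>172))&(hsv[...,1]>150);red[:,:180]=0;red[:,230:]=0;red[:210]=0;red[250:]=0
r=np.argwhere(red);print("grip px",r.mean(0),len(r))
l=m["lifter"][0];pts=np.argwhere(l&~red)[:,::-1].astype(np.float32)
g=((hsv[...,1]<60)&(hsv[...,2]>110));gg=np.zeros_like(g);gg[190:245,155:235]=g[190:245,155:235];hm=cv2.fillConvexPoly(np.zeros((384,512),np.uint8),cv2.convexHull(np.argwhere(bl)[:,::-1].astype(np.int32)),1)
gg&=hm>0
w=unproj(np.argwhere(gg)[:,::-1],"top",0.003)[:,:2].astype(np.float32);print("blade+",cv2.minAreaRect(w),gg.sum())
for z in(.13,):print("griptop",unproj([[r[:,1].mean(),r[:,0].mean()]],"top",.1))
for d in viewer.pinpoint("top","lifter_grip")[:1]:print(unproj([d["at"][::-1]],"top",.105))
E
```

```text
p [[0.626, -0.102, 0.0], [0.585, 0.392, 0.0], [0.477, -0.073, 0.0], [0.46, -0.207, 0.0], [0.445, -0.358, 0.0], [0.432, 0.177, 0.0]]
kit [ 0.626 -0.101 -0.013] -0.8 0.017 [ 0.624 -0.102  0.012]
seat [0.584 0.385 0.17 ] 9.8 0.065 [0.582 0.382 0.021]
carton_red [ 0.469 -0.071 -0.039] -2.2 0.039 [ 0.463 -0.07   0.15 ]
carton_orange [ 0.451 -0.198  0.04 ] 2.3 0.05 [ 0.446 -0.192  0.15 ]
carton_blue [ 0.436 -0.34  -0.121] -7.0 0.042 [ 0.431 -0.329  0.15 ]
mat ((0.4355146288871765, 0.18293416500091553), (0.23945903778076172, 0.11964665353298187), 58.966064453125)
grip px [233.63636364 208.78787879] 33
blade+ ((0.4193454384803772, 0.1861548125743866), (0.19695983827114105, 0.08652815222740173), 56.59700393676758) 1234
griptop [[0.37630393 0.12121187 0.1       ]]
[[0.38306848 0.12478824 0.105     ]]
```

```bash
cat >> h.py <<'E'
def plan(x,y,z,lyaw=None):
    "needed shift in tool units (20 mm) per axis as it stands, spin units (6deg) so that tool y is across lyaw(deg)"
    o=get_obs();Rm=R.from_rotvec(o["orientation"]).as_matrix();p=np.array(o["ee_pos"])
    yaw=np.degrees(np.arctan2(Rm[1,1],Rm[0,1]))
    s=0
    if lyaw is not None:
        s=((lyaw+90-yaw+90)%180-90); s=-s/6   # tool z down
    # shift in axes after the spin
    R2=Rm@R.from_euler("z",s*6,degrees=True).as_matrix()
    d=np.array([x,y,z])-p
    print("t",round(o["time"],1),"tcp",p.round(4),"jawyaw",yaw.round(1),"tilt",Rm[2].round(3),"q",np.round(o["joints"],2),"F",np.round(o["force"],1),"w",round(o["gripper_width"]*94,1))
    print("spin",round(s,2),"now-axes",(Rm.T@d/.02).round(2),"after-spin axes",(R2.T@d/.02).round(2))
E
python3 - <<'E'
from h import *
print(unproj([[158,254],[164,268],[108,216],[227,110],[160,120],[190,122]],"top").round(3).tolist())
plan(.52,-.4,.25,58);plan(.53,-.1,.25,58);plan(.40,.13,.2,58)
E
```

```text
[[0.316, 0.306, 0.0], [0.268, 0.285, 0.0], [0.451, 0.478, 0.0], [0.817, 0.059, 0.0], [0.787, 0.297, 0.0], [0.777, 0.191, 0.0]]
t 0.8 tcp [ 0.2514 -0.6264  0.2055] jawyaw -68.1 tilt [ 0. -0. -1.] q [ 1.04  0.43  0.07  1.61 -0.03  1.11 -0.07] F [ 0.3 -0.1  0.2] w 93.8
spin -6.02 now-axes [16.68 -5.5  -2.23] after-spin axes [16.71  5.39 -2.23]
t 0.8 tcp [ 0.2514 -0.6264  0.2055] jawyaw -68.1 tilt [ 0. -0. -1.] q [ 1.04  0.43  0.07  1.61 -0.03  1.11 -0.07] F [ 0.3 -0.1  0.2] w 93.8
spin -6.02 now-axes [ 22.73 -19.24  -2.22] after-spin axes [29.7  -2.13 -2.22]
t 0.8 tcp [ 0.2514 -0.6264  0.2055] jawyaw -68.1 tilt [ 0. -0. -1.] q [ 1.04  0.43  0.07  1.61 -0.03  1.11 -0.07] F [ 0.3 -0.1  0.2] w 93.8
spin -6.02 now-axes [ 20.98 -32.33   0.28] after-spin axes [ 36.01 -13.74   0.28]
```

```bash

python3 -m jog '[[[94,0.8,0,-0.5,-1],[94,0.9,0,-0.5,-1],[94,1,0,-0.5,-1],[94,1,0,-0.5,-1],[94,1,0,-0.2,-1]]]'
python3 -m jog '[[[94,1,0,0,-1],[94,1,0,0,0],[94,1,0,0,0],[94,1,0,0,0],[94,1,0,0,0]]]' >/dev/null
python3 -m jog '[[[94,1,0,0,0],[94,1,0,0,0],[94,1,0,0,0],[94,1,0,0,0],[94,1,0,0,0]]]' >/dev/null
python3 -m jog '[[[94,1,0,0,0],[94,1,0,0,0],[94,1,0,0,0],[94,1,0,0,0],[94,1,0,0,0]]]' >/dev/null
python3 -m jog '[[[94,1,-0.2,0,0],[94,1,-0.2,0,0],[94,1,-0.2,0,0],[94,1,-0.2,0,0],[94,1,-0.2,0,0]]]'
python3 - <<'E'
from h import *
plan(.40,.13,.2,58);plan(.382,.124,.2,58)
E
```

```text
time: 1.25
ee_pos: [0.329, -0.5735, 0.2505]
orientation: [2.821, 1.38, 0.0]
force: [-0.1, -0.0, 0.1]
gripper_width: 1.0
time: 3.25
ee_pos: [0.5258, -0.2247, 0.2496]
orientation: [2.749, 1.52, 0.0]
force: [0.2, 0.6, -0.7]
gripper_width: 0.999
t 3.2 tcp [ 0.5258 -0.2247  0.2496] jawyaw -32.1 tilt [ 0.  0. -1.] q [ 0.52  0.24 -0.28  1.78  0.07  1.14 -0.33] F [ 0.2  0.6 -0.7] w 94.0
spin -0.02 now-axes [ 11.67 -14.76   2.48] after-spin axes [ 11.71 -14.73   2.48]
t 3.2 tcp [ 0.5258 -0.2247  0.2496] jawyaw -32.1 tilt [ 0.  0. -1.] q [ 0.52  0.24 -0.28  1.78  0.07  1.14 -0.33] F [ 0.2  0.6 -0.7] w 94.0
spin -0.02 now-axes [ 10.94 -15.36   2.48] after-spin axes [ 10.98 -15.34   2.48]
```

```bash

python3 -m jog '[[[94,1,-0.6,0,0],[94,1,-0.6,0,0],[94,1,-0.6,0,0],[94,1,-0.8,0,0],[94,1,-1,0,0]]]' >/dev/null
python3 -m jog '[[[94,1,-1,0,0],[94,1,-1,0,0],[94,1,-1,0,0],[94,1,-1,0,0],[94,1,-1,0,0]]]' >/dev/null
python3 -m jog '[[[94,1,-1,0.5,0],[94,0,-1,0.5,0],[94,0,-1,0.5,0],[94,0,-1,0.5,0],[94,0,-1,0.5,0]]]'
python3 - <<'E'
from h import *
plan(.382,.124,.2,58)
im=viewer.grab_frame("wrist");cv2.imwrite("pics/w1.png",im)
print(viewer.camera_params("wrist"));print(viewer.pinpoint("wrist","lifter_grip")[:2])
E
```

```text
time: 4.75
ee_pos: [0.4116, 0.1059, 0.1993]
orientation: [2.749, 1.52, 0.001]
force: [0.3, 0.1, 1.2]
gripper_width: 0.998
t 4.8 tcp [0.4116 0.1059 0.1993] jawyaw -32.1 tilt [ 0.  0. -1.] q [ 0.14  0.05 -0.55  2.11  0.03  0.99 -0.99] F [0.3 0.1 1.2] w 93.8
spin -0.02 now-axes [-0.02 -1.74 -0.04] after-spin axes [-0.01 -1.74 -0.04]
{'fx': 297.3186396354542, 'fy': 297.3186396354542, 'cx': 261.3464255322659, 'cy': 188.3238898249514, 'eye': array([0.45027375, 0.17110116, 0.37734282]), 'rotation': array([ 2.77388143, -0.79553702, -0.10779058])}
[{'at': [201.9, 221.5], 'confidence': 0.66}]
```

View pics/w1.png

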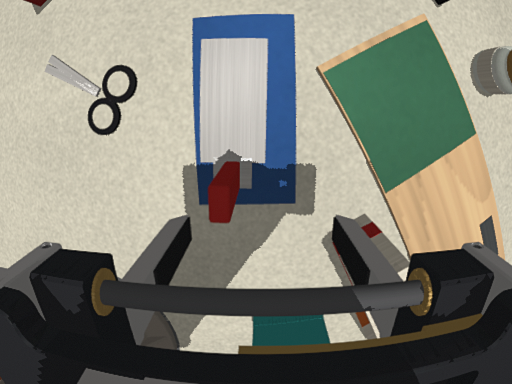

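```bash
cat >> h.py <<'E'
def wun(uv,z,p=None):
    p=p or viewer.camera_params("wrist");Rm=R.from_rotvec(p["rotation"]).as_matrix()
    uv=np.atleast_2d(uv).astype(float);d=(uv-[p["cx"],p["cy"]])/p["fx"];r=np.linalg.norm(d,axis=1)+1e-9
    v=np.c_[d*(np.sin(r)/r)[:,None],np.cos(r)]@Rm.T
    return p["eye"]+v*((z-p["eye"][2])/v[:,2])[:,None]
E
python3 - <<'E'
from h import *
g=wun([[221.5,201.9]],.105)[0];print("grip",g)
im=cv2.imread("pics/w1.png")
c=wun([[193,17],[294,14],[296,204]],0);print("mat corners",c.round(4).tolist())
b=wun([[201,39],[268,38],[264,163],[202,162]],0.003);print("blade",b.round(4).tolist(),b.mean(0))
f=(b[0]+b[1])/2;k=(b[2]+b[3])/2;print(np.degrees(np.arctan2(*(f-k)[1::-1])),np.linalg.norm(f-k))
f=(b[0]+b[1])/2;d=f-g;print("grip->tip dir",np.degrees(np.arctan2(d[1],d[0])),np.hypot(*d[:2]))
plan(g[0],g[1],.086,58)
E
```

```text
grip [0.37217938 0.11667347 0.105     ]
mat corners [[0.4435, 0.324, 0.0], [0.5539, 0.2563, 0.0], [0.425, 0.0405, 0.0]]
blade [[0.4364, 0.2903, 0.003], [0.5073, 0.2444, 0.003], [0.4182, 0.1111, 0.003], [0.351, 0.1552, 0.003]] [0.42821452 0.2002465  0.003     ]
56.97541492519441 0.16009938358510103
grip->tip dir 56.52040777542493 0.1806651819353849
t 4.8 tcp [0.4102 0.1062 0.1988] jawyaw -32.0 tilt [-0.001 -0.001 -1.   ] q [ 0.14  0.05 -0.55  2.12  0.03  0.99 -0.99] F [ 0.3 -0.8 -0.1] w 93.8
spin -0.0 now-axes [-0.56 -1.88  5.64] after-spin axes [-0.56 -1.88  5.64]
```

```bash

python3 -m jog '[[[94,0,-0.6,0,0.17],[94,0,-0.6,0,0],[94,-0.3,-0.6,0,0]]]' >/dev/null
python3 -m jog '[[[94,0,0,0.8,0],[94,0,0,0.8,0],[94,0,0,0.8,0],[94,0,0,0.8,0]]]'
python3 - <<'E'
from h import *
plan(.377,.121,.086,57)
E
```

```text
time: 5.55
ee_pos: [0.3784, 0.1198, 0.1352]
orientation: [2.762, 1.496, 0.001]
force: [0.7, -0.2, -0.2]
gripper_width: 0.999
t 5.5 tcp [0.3784 0.1198 0.1352] jawyaw -33.1 tilt [ 0.     0.001 -1.   ] q [ 0.1   0.09 -0.59  2.24  0.07  0.83 -1.11] F [ 0.7 -0.2 -0.2] w 93.9
spin -0.02 now-axes [ 0.01 -0.09  2.46] after-spin axes [ 0.01 -0.09  2.46]
```

Reach is fine. Descend and grip.

```bash

python3 -m jog '[[[94,0,-0.1,0.8,0],[94,0,0,0.8,0],[94,0,0,0.85,0],[94,0,0,0,0]]]'
python3 -m jog '[[[0,0,0,0,0],[0,0,0,0,0],[0,0,0,0,0],[0,0,0,0,0],[0,0,0,0,0]]]' 60
python3 -m jog '[[[0,0,0,0,0],[0,0,0,0,0],[0,0,0,0,0]]]' 
python3 -m jog '[[[0,0,0,-0.5,0],[0,0,0,-1,0],[0,0,0,-1,0],[0,0,0,0,0]]]' 
python3 - <<'E'
from h import *
plan(.327,.341,.136,9.8)
im=viewer.grab_frame("wrist");cv2.imwrite("pics/w2.png",im)
E
```

```text
time: 5.95
ee_pos: [0.3757, 0.1206, 0.0853]
orientation: [-2.762, -1.496, 0.004]
force: [0.2, 1.1, 0.8]
gripper_width: 0.997
time: 6.45
ee_pos: [0.3772, 0.121, 0.0868]
orientation: [2.763, 1.495, 0.001]
force: [-0.6, 0.3, -0.2]
gripper_width: 0.609
time: 6.75
ee_pos: [0.377, 0.1211, 0.0865]
orientation: [-2.763, -1.495, 0.0]
force: [0.2, -0.4, 0.1]
gripper_width: 0.355
time: 7.15
ee_pos: [0.3782, 0.1215, 0.1389]
orientation: [2.762, 1.495, 0.005]
force: [0.7, 0.6, -2.2]
gripper_width: 0.208
t 7.2 tcp [0.3782 0.1215 0.1389] jawyaw -33.2 tilt [ 0.003  0.003 -1.   ] q [ 0.1   0.09 -0.59  2.23  0.07  0.83 -1.11] F [ 0.7  0.6 -2.2] w 19.6
spin 7.84 now-axes [ 7.79 -8.15  0.14] after-spin axes [ -0.66 -11.25   0.14]
```

View pics/w2.png

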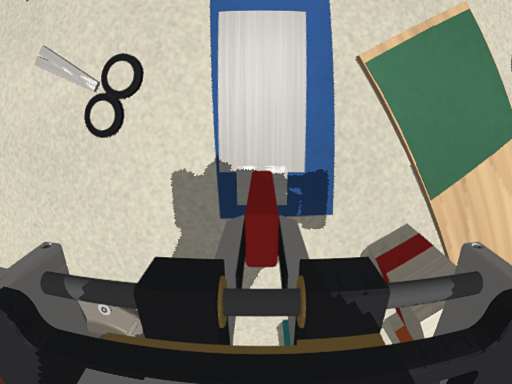

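```bash
python3 - <<'E'
from h import *
for z in(.01,.02,.03,.04,.05,.06):
    b=wun([[218,12],[307,12],[305,171],[218,171]],z)
    f=(b[0]+b[1])/2;k=(b[2]+b[3])/2;c=(f+k)/2
    print(z,np.linalg.norm(b[0]-b[1]).round(4),np.linalg.norm(b[2]-b[3]).round(4),np.linalg.norm(f-k).round(4),c.round(4),np.degrees(np.arctan2(*(f-k)[1::-1])).round(1),(np.linalg.norm((c-get_obs()["ee_pos"])[:2])).round(4))
E
```

```text
0.01 0.0924 0.0924 0.1704 [0.4328 0.202  0.01  ] 56.5 0.0978
0.02 0.0894 0.0894 0.1648 [0.4324 0.2014 0.02  ] 56.5 0.0971
0.03 0.0864 0.0864 0.1593 [0.432  0.2008 0.03  ] 56.5 0.0964
0.04 0.0833 0.0834 0.1538 [0.4316 0.2003 0.04  ] 56.5 0.0957
0.05 0.0803 0.0804 0.1482 [0.4311 0.1997 0.05  ] 56.5 0.095
0.06 0.0773 0.0774 0.1427 [0.4307 0.1991 0.06  ] 56.5 0.0943
```

```bash

python3 -m jog '[[[0,0,0,0.4,0],[0,0,0,0.4,0],[0,0,0,0.3,0],[0,0,0,0.1,0],[0,0,0,0.1,0]]]' 
python3 -m jog '[[[50,0,0,0,0],[50,0,0,0,0],[50,0,0,0,0],[50,0,0,0.5,0],[50,0,0,0.7,0]]]' 60
python3 -m jog '[[[0,0,0,0.1,0],[0,0,0,0,0],[0,0,0,0,0],[0,0,0,0,0],[0,0,0,0,0]]]'
python3 -m jog '[[[0,0,0,0,0],[0,0,0,0,0],[0,0,0,0,0]]]' >/dev/null
python3 -m jog '[[[0,0,0,0,0],[0,0,0,0,0],[0,0,0,0,0]]]' 
E
```

```text
time: 7.7
ee_pos: [0.3767, 0.1211, 0.1099]
orientation: [-2.762, -1.496, 0.002]
force: [0.6, -0.3, -1.8]
gripper_width: 0.21
time: 8.2
ee_pos: [0.3776, 0.1211, 0.0863]
orientation: [2.763, 1.495, 0.003]
force: [0.6, -0.3, 0.2]
gripper_width: 0.534
time: 8.7
ee_pos: [0.3772, 0.1211, 0.0848]
orientation: [2.763, 1.495, 0.001]
force: [-0.6, 0.1, 1.2]
gripper_width: 0.21
time: 9.3
ee_pos: [0.3772, 0.1211, 0.0848]
orientation: [2.763, 1.495, 0.001]
force: [-1.9, -1.2, 7.0]
gripper_width: 0.203bash: E: command not found
```

```bash

python3 -m jog '[[[0,0,0,-0.3,0],[0,0,0,-0.6,0],[0,0,0,-0.6,0],[0,0,0,-0.6,1],[0,0,0,0,1]]]' >/dev/null
python3 -m jog '[[[0,0,0,0,1],[0,0,0,0,1],[0,0,0,0,1],[0,0,0,0,1],[0,0,0,0,1]]]'
python3 -m jog '[[[0,0,0,0,0.84],[0,-0.2,-0.5,0,0],[0,-0.2,-1,0,0],[0,-0.2,-1,0,0],[0,0,-1,0,0]]]' >/dev/null
python3 -m jog '[[[0,0,-1,0,0],[0,0,-1,0,0],[0,0,-1,0,0],[0,0,-0.5,0,0],[0,0,0,0,0]]]'
python3 - <<'E'
from h import *
plan(.327,.341,.125,9.8)
im=viewer.grab_frame("wrist");cv2.imwrite("pics/w3.png",im)
ds=det("wrist","seat",2)
for c,b,r in ds: print(c,b)
E
```

```text
time: 10.3
ee_pos: [0.3773, 0.1212, 0.1276]
orientation: [-3.116, -0.399, -0.002]
force: [0.2, -0.7, -1.6]
gripper_width: 0.208
time: 11.3
ee_pos: [0.3408, 0.2583, 0.1269]
orientation: [-3.129, -0.274, -0.0]
force: [0.5, 0.0, -2.6]
gripper_width: 0.209
t 11.3 tcp [0.3408 0.2583 0.1269] jawyaw -80.0 tilt [ 0.    -0.001 -1.   ] q [-0.2   0.17 -0.64  2.18  0.14  0.83 -2.33] F [ 0.5  0.  -2.6] w 19.6
spin 0.04 now-axes [ 0.04 -4.19  0.1 ] after-spin axes [ 0.02 -4.19  0.1 ]
0.78 [118.9, 0.0, 124.3, 14.2]
```

View pics/w3.png

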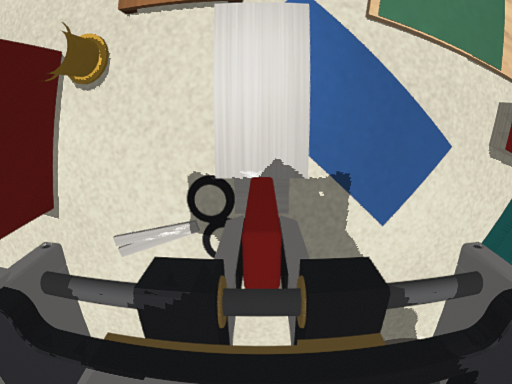

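```bash
python3 - <<'E'
from h import *
print("scissor ring centre/left/right",wun([[211,198],[234,198],[217,240]],.004).round(3).tolist())
print("seat near edge",wun([[119,10],[240,4]],.0).round(3).tolist(),wun([[119,10],[240,4]],.021).round(3).tolist())
E
python3 -m jog '[[[0,0,-0.6,0,0],[0,0,-1,0,0],[0,0,-1,0,0],[0,0,-1,0,0],[0,0,-0.6,0,0]]]'
python3 - <<'E'
from h import *
m0=viewer.grab_frame("top");cv2.imwrite("pics/top1.png",m0[130:300,80:260])
d=det("top","seat",2);print([(c,b) for c,b,_ in d])
for sx in(.14,):
    v,e=fit(SEAT,{"top":d[0][2]},[.584,.385,.17]);print(v.round(4),np.degrees(v[2]).round(1),e)
# colour based
hsv=cv2.cvtColor(m0,cv2.COLOR_BGR2HSV);s=m0[160:195,120:148].reshape(-1,3);print(s.mean(0))
k=((hsv[...,0]<16)&(hsv[...,1]>90)).astype(np.uint8);k[:140]=0;k[205:]=0;k[:,:100]=0;k[:,165:]=0
k=cv2.morphologyEx(k,cv2.MORPH_CLOSE,np.ones((5,5)));v,e=fit(SEAT,{"top":k>0},[.584,.385,.17]);print(v.round(4),np.degrees(v[2]).round(1),e,k.sum())
plan(.327,.341,.125,9.8)
w=viewer.grab_frame("wrist");cv2.imwrite("pics/w4.png",w)
E
```

```text
scissor ring centre/left/right [[0.317, 0.307, 0.004], [0.321, 0.282, 0.004], [0.269, 0.294, 0.004]]
seat near edge [[0.511, 0.447, 0.0], [0.526, 0.311, 0.0]] [[0.505, 0.434, 0.021], [0.518, 0.308, 0.021]]
time: 11.9
ee_pos: [0.3271, 0.3401, 0.1266]
orientation: [-3.13, -0.269, -0.0]
force: [0.4, 0.2, -2.3]
gripper_width: 0.211
[(0.85, [111.1, 154.1, 44.0, 48.2]), (0.71, [254.1, 193.9, 31.6, 19.3])]
[0.5841 0.3853 0.1584] 9.1 0.030322836205189146
[ 56.0377551   84.75918367 120.95612245]
[0.5857 0.3855 0.1698] 9.7 0.1124237359531477 1443
t 12.0 tcp [0.3269 0.3403 0.1265] jawyaw -80.1 tilt [-0. -0. -1.] q [-0.35  0.25 -0.67  2.1   0.21  0.86 -2.54] F [-0.8 -0.  -1.9] w 19.8
spin 0.01 now-axes [ 0.01 -0.03  0.08] after-spin axes [ 0.01 -0.03  0.08]
```

View pics/w4.png

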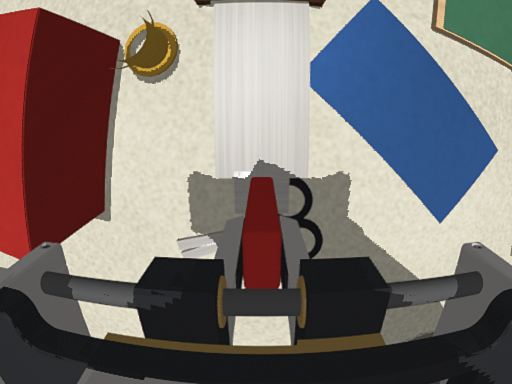

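```bash

python3 -m jog '[[[0,0.4,0,0.5,0],[0,0,0,0.5,0],[0,0,0,0.4,0],[0,0,0,0.3,0],[0,0,0,0.15,0]]]'
python3 - <<'E'
from h import *
plan(.584-.096*.986,.385-.096*.169,.0888,9.6)
w=viewer.grab_frame("wrist");cv2.imwrite("pics/w5.png",w[0:300,100:420])
E
```

```text
time: 12.55
ee_pos: [0.3365, 0.3417, 0.0906]
orientation: [-3.13, -0.268, -0.004]
force: [4.5, -8.7, 57.5]
gripper_width: 0.211
t 12.6 tcp [0.3365 0.3417 0.0906] jawyaw -80.2 tilt [ 0.003 -0.    -1.   ] q [-0.37  0.32 -0.64  2.11  0.27  0.79 -2.58] F [ 4.5 -8.7 57.5] w 19.8
spin 0.03 now-axes [ 7.76 -0.03  0.11] after-spin axes [ 7.76 -0.06  0.11]
```

View pics/w5.png

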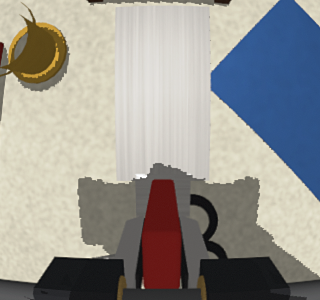

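```bash

python3 -m jog '[[[0,0,0,-0.1,0],[0,0,0,0,0]]]'
python3 -m jog '[[[0,0,0,-0.02,0],[0,0,0,0,0]]]'
python3 - <<'E'
from h import *
w=viewer.camera_params("wrist");plan(.584-.096*.986,.385-.096*.169,.0888,9.6)
E
```

```text
time: 12.8
ee_pos: [0.3349, 0.3411, 0.0915]
orientation: [-3.13, -0.269, -0.0]
force: [0.8, -0.2, -2.0]
gripper_width: 0.209
time: 13.0
ee_pos: [0.3347, 0.341, 0.0916]
orientation: [3.13, 0.269, -0.001]
force: [-0.6, 0.2, -2.3]
gripper_width: 0.206
t 13.0 tcp [0.3347 0.341  0.0916] jawyaw -80.2 tilt [-0.  0. -1.] q [-0.37  0.32 -0.65  2.11  0.27  0.79 -2.58] F [-0.6  0.2 -2.3] w 19.4
spin 0.04 now-axes [ 7.85 -0.05  0.14] after-spin axes [ 7.85 -0.08  0.14]
```

```bash

python3 -m jog '[[[0,0.5,0,0,0],[0,0.5,0,0,0],[0,0.2,0,0,0],[0,0,0,0,0]]]'
python3 - <<'E'
from h import *
plan(.584-.096*.986,.385-.096*.169,.0888,9.6)
w=viewer.grab_frame("wrist");cv2.imwrite("pics/w6.png",cv2.resize(w[0:300,150:380],None,fx=2,fy=2))
E
```

```text
time: 13.4
ee_pos: [0.3594, 0.3452, 0.0917]
orientation: [-3.13, -0.267, 0.0]
force: [-0.9, 0.5, -2.4]
gripper_width: 0.209
t 13.4 tcp [0.3594 0.3452 0.0917] jawyaw -80.2 tilt [-0. -0. -1.] q [-0.36  0.35 -0.63  2.07  0.28  0.81 -2.55] F [-0.9  0.5 -2.4] w 19.7
spin 0.03 now-axes [ 6.6  -0.06  0.15] after-spin axes [ 6.6  -0.08  0.15]
```

View pics/w6.png

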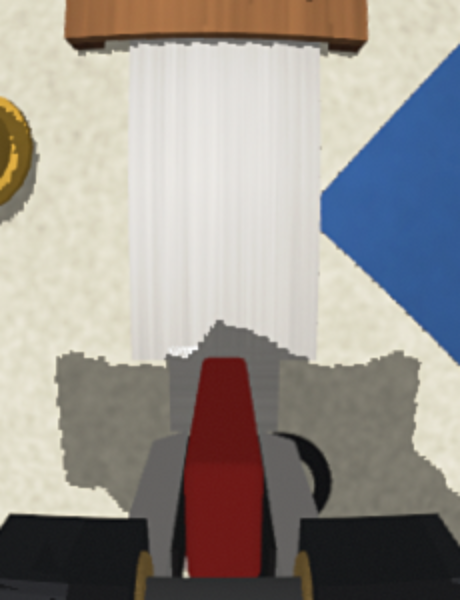

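```bash

python3 -m jog '[[[0,0.3,-0.15,0,0],[0,0.6,0,0,0],[0,0.6,0,0.1,0],[0,0.6,0,0.1,0],[0,0.6,0,0,0]]]'
python3 -m jog '[[[0,0.6,0,0,0],[0,0.6,0,0,0],[0,0.6,0,0,0],[0,0.6,0,0,0],[0,0,0,0,0]]]'
python3 - <<'E'
from h import *
plan(.584-.096*.986,.385-.096*.169+.003,.0888,9.6)
w=viewer.grab_frame("wrist");cv2.imwrite("pics/w7.png",cv2.resize(w[0:300,130:400],None,fx=1.5,fy=1.5))
E
```

```text
time: 13.95
ee_pos: [0.4124, 0.3573, 0.0875]
orientation: [3.13, 0.268, -0.001]
force: [-0.1, 0.2, -2.3]
gripper_width: 0.208
time: 14.45
ee_pos: [0.4602, 0.3656, 0.0878]
orientation: [-3.13, -0.267, -0.001]
force: [-0.6, 0.3, -1.7]
gripper_width: 0.211
t 14.4 tcp [0.4602 0.3656 0.0878] jawyaw -80.3 tilt [ 0. -0. -1.] q [-0.33  0.48 -0.57  1.88  0.33  0.88 -2.47] F [-0.6  0.3 -1.7] w 19.9
spin 0.02 now-axes [ 1.49 -0.06 -0.05] after-spin axes [ 1.49 -0.06 -0.05]
```

View pics/w7.png

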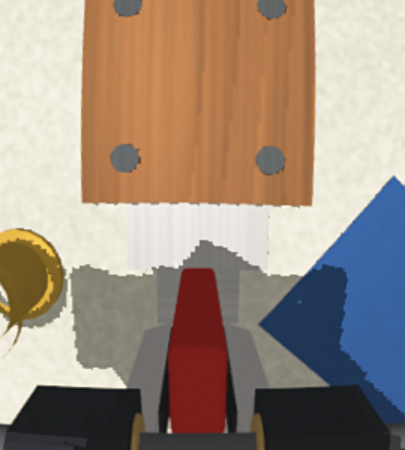

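```bash

python3 -m jog '[[[0,0.5,0,0,0],[0,0.4,0,0,0],[0,0.2,0,0,0],[0,0,0,0,0]]]'
python3 -m jog '[[[0,0,0,-0.3,0],[0,0,0,-0.4,0],[0,0,0,-0.5,0],[0,0,0,-0.5,0],[0,0,0,-0.5,0]]]'
python3 -m jog '[[[0,0,0,-0.3,0],[0,0,0,0,0],[0,0,0,0,0],[0,0,0,0,0],[0,0,0,0,0]]]'
python3 - <<'E'
from h import *
plan(.526,.08,.134,-.8)
w=viewer.grab_frame("wrist");cv2.imwrite("pics/w8.png",w)
# seat near edge colours
E
```

```text
time: 14.9
ee_pos: [0.4808, 0.3693, 0.0878]
orientation: [-3.13, -0.268, -0.0]
force: [0.2, 0.0, -2.4]
gripper_width: 0.209
time: 15.4
ee_pos: [0.4803, 0.3693, 0.1331]
orientation: [-3.13, -0.269, -0.001]
force: [-0.4, 0.6, -3.3]
gripper_width: 0.21
time: 15.9
ee_pos: [0.4801, 0.3691, 0.1374]
orientation: [3.13, 0.269, -0.001]
force: [0.2, -0.6, -4.2]
gripper_width: 0.209
t 15.9 tcp [0.4801 0.3691 0.1374] jawyaw -80.2 tilt [-0.001  0.    -1.   ] q [-0.3   0.44 -0.59  1.8   0.29  0.98 -2.41] F [ 0.2 -0.6 -4.2] w 19.7
spin 1.77 now-axes [-0.2  14.63  0.18] after-spin axes [ 2.5  14.42  0.18]
```

View pics/w8.png

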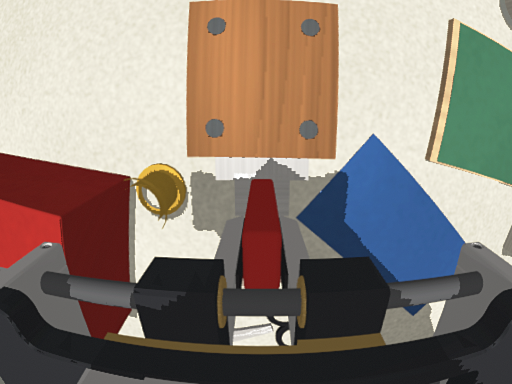

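```bash

python3 -m jog '[[[0,0,0.2,0,0],[0,0,0.4,0,0],[0,0,0.6,0,0],[0,0,0.8,0,0],[0,0,0.8,0,0]]]' >/dev/null
python3 -m jog '[[[0,0,0.8,0,0],[0,0,0.8,0,0],[0,0,0.8,0,0],[0,0,0.8,0,0],[0,0,0.8,0,0]]]' >/dev/null
python3 -m jog '[[[0,0,0.8,0,0.3],[0,0,0.8,0,0.4],[0,0,0.8,0,0.4],[0,0,0.8,0,0.4],[0,0,0.8,0,0.27]]]' >/dev/null
python3 -m jog '[[[0,0,0.8,0,0],[0,0,0.8,0,0],[0,0,0.6,0,0],[0,0,0.4,0,0],[0,0,0.2,0,0]]]' 
python3 - <<'E'
from h import *
plan(.526,.08,.134,-.8)
im=viewer.grab_frame("top")
d=det("top","kit",4);print([(c,b) for c,b,_ in d])
p=get_obs()
w=viewer.grab_frame("wrist");cv2.imwrite("pics/w9.png",w)
print(viewer.pinpoint("wrist","bay")[:2],viewer.pinpoint("wrist","seat")[:2],viewer.pinpoint("top","bay")[:2])
E
```

```text
time: 17.95
ee_pos: [0.5103, 0.099, 0.1379]
orientation: [3.141, -0.024, 0.0]
force: [0.6, -0.2, -3.8]
gripper_width: 0.209
t 17.9 tcp [0.5103 0.099  0.1379] jawyaw -90.9 tilt [ 0.  0. -1.] q [ 0.12  0.29 -0.5   1.99  0.18  0.9  -2.07] F [ 0.6 -0.2 -3.8] w 19.6
spin -0.01 now-axes [0.8  0.94 0.2 ] after-spin axes [0.8  0.94 0.2 ]
[(0.94, [193.9, 135.7, 161.2, 48.7])]
[] [{'at': [75.7, 261.6], 'confidence': 0.72}] [{'at': [164.4, 222.6], 'confidence': 0.56}]
```

View pics/w9.png

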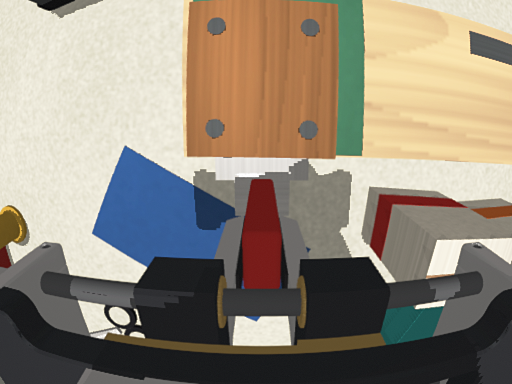

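```bash
python3 - <<'E'
from h import *
c=wun([[362,156]],.012)[0];th=-.013
Rz=np.array([[np.cos(th),-np.sin(th)],[np.sin(th),np.cos(th)]])
print("corner",c,"bay",c[:2]+Rz@[.09,.09])
c2=wun([[509,163]],.012)[0];print("edge yaw",np.degrees(np.arctan2(*(c-c2)[:2]))) 
for z in(.06,.065):
    e=wun([[188,157],[336,157]],z);print(e.round(4).tolist(),"w",np.linalg.norm(e[0]-e[1]),"centre",e.mean(0)[:2]+Rz@[.07,0])
print("board fit");m=det("top","kit",1)
v,e=fit(KIT,{"top":m[0][2]},[.626,-.101,-.01]);print(v,e)
E
```

```text
corner [ 0.53932027 -0.0084781   0.012     ] bay [0.63048263 0.08034433]
edge yaw 0.8032292918728449
[[0.5474, 0.1655, 0.06], [0.5457, 0.0333, 0.06]] w 0.13221855902850382 centre [0.61653966 0.09844444]
[[0.5482, 0.1642, 0.065], [0.5465, 0.0345, 0.065]] w 0.12965098977605427 centre [0.61732342 0.09844525]
board fit
[ 0.62620241 -0.10108526 -0.01507611] 0.3277379396202925
```

```bash

python3 -m jog '[[[0,0.3,0.35,0,0],[0,0.3,0.4,0,0],[0,0.12,0.2,0,0],[0,0,0,0.2,0],[0,0,0,0.4,0]]]' >/dev/null
python3 -m jog '[[[0,0,0,0.4,0],[0,0,0,0.3,0],[0,0,0,0.2,0],[0,0,0,0.15,0],[0,0,0,0.1,0]]]'
python3 -m jog '[[[0,0,0,0.1,0],[0,0,0,0,0],[0,0,0,0,0],[0,0,0,0,0]]]'
python3 - <<'E'
from h import *
plan(.526,.08,.101,-.8)
w=viewer.grab_frame("wrist");cv2.imwrite("pics/w10.png",w)
c=viewer.camera_params("wrist")
E
```

```text
time: 19.3
ee_pos: [0.5246, 0.0807, 0.1028]
orientation: [-3.141, 0.022, -0.001]
force: [-0.6, -0.3, -2.0]
gripper_width: 0.211
time: 19.7
ee_pos: [0.5245, 0.0806, 0.1011]
orientation: [-3.141, 0.022, -0.001]
force: [-0.2, 0.3, -1.8]
gripper_width: 0.208
t 19.7 tcp [0.5245 0.0806 0.1011] jawyaw -90.8 tilt [ 0. -0. -1.] q [ 0.13  0.35 -0.48  2.    0.22  0.83 -2.06] F [-0.2  0.3 -1.8] w 19.5
spin -0.0 now-axes [0.07 0.03 0.01] after-spin axes [0.07 0.03 0.01]
```

View pics/w10.png

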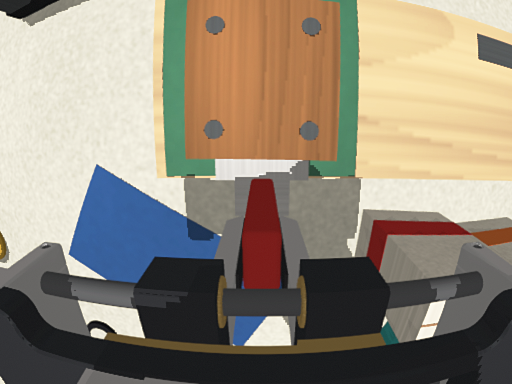

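```bash

python3 -m jog '[[[0,-0.3,0,0,0],[0,-0.5,0,0,0],[0,-0.5,0,0,0],[0,-0.5,0,0,0],[0,-0.5,0,0,0]]]'
python3 -m jog '[[[0,-0.5,0,0,0],[0,-0.5,0,0,0],[0,-0.5,0,0,0],[0,-0.5,0,0,0],[0,-0.5,0,0,0]]]'
python3 -m jog '[[[0,-0.5,0,0,0],[0,-0.5,0,0,0],[0,-0.5,0,0,0],[0,-0.5,0,0,0],[0,-0.4,0,0,0]]]'
python3 - <<'E'
from h import *
plan(.383,.1006,.15,58)
w=viewer.grab_frame("wrist");cv2.imwrite("pics/w11.png",w)
E
```

```text
time: 20.25
ee_pos: [0.4773, 0.0811, 0.101]
orientation: [3.141, -0.022, 0.0]
force: [0.2, -0.5, -3.3]
gripper_width: 0.209
time: 20.75
ee_pos: [0.4276, 0.0819, 0.1009]
orientation: [-3.141, 0.022, -0.0]
force: [-0.9, 0.1, -2.3]
gripper_width: 0.209
time: 21.25
ee_pos: [0.3795, 0.0826, 0.1009]
orientation: [3.141, -0.022, -0.0]
force: [-0.6, -0.4, -1.8]
gripper_width: 0.21
t 21.2 tcp [0.3795 0.0826 0.1009] jawyaw -90.8 tilt [-0.  0. -1.] q [ 0.14  0.14 -0.55  2.29  0.11  0.74 -2.07] F [-0.6 -0.4 -1.8] w 19.7
spin -9.8 now-axes [ 0.16 -0.9  -2.45] after-spin axes [ 0.86 -0.33 -2.45]
```

View pics/w11.png

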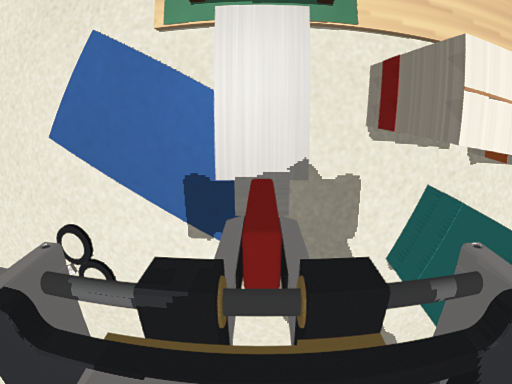

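```bash

python3 -m jog '[[[0,-0.4,0,0,0],[0,0,0,-0.5,0],[0,0,0,-0.7,0],[0,0,0,-0.7,0],[0,0,0,-0.6,0]]]'
python3 -m jog '[[[0,0,0,0,-1],[0,0,0,0,-1],[0,0,0,0,-1],[0,0,0,0,-1],[0,0,0,0,-1]]]'
python3 -m jog '[[[0,0,0,0,-1],[0,0,0,0,-1],[0,0,0,0,-1],[0,0,0,0,-1],[0,0,0,0,-0.8]]]'
python3 - <<'E'
from h import *
im=viewer.grab_frame("top")
d=det("top","seat",1);v,e=fit(SEAT+[0,0,.012],{"top":d[0][2]},[.63,.08,-.013]);print("seat",d[0][:2],v,e)
plan(.383,.1006,.0865,58)
E
```

```text
time: 21.8
ee_pos: [0.3729, 0.0829, 0.1523]
orientation: [-3.141, 0.022, -0.001]
force: [-0.3, 0.0, -1.4]
gripper_width: 0.208
time: 22.3
ee_pos: [0.3728, 0.0828, 0.1517]
orientation: [-3.038, -0.798, -0.001]
force: [-0.4, 0.4, -1.3]
gripper_width: 0.21
time: 22.8
ee_pos: [0.3728, 0.0829, 0.1517]
orientation: [2.744, 1.529, 0.001]
force: [-0.1, -0.4, -1.7]
gripper_width: 0.208
seat (0.73, [289.2, 198.5, 33.1, 22.3]) [ 1.38210791 -0.40951075  0.25208916] 1.0
t 22.9 tcp [0.3728 0.0828 0.1515] jawyaw -31.9 tilt [ 0.001  0.    -1.   ] q [ 0.2   0.04 -0.59  2.25  0.03  0.86 -0.96] F [-0.3  0.7 -2.2] w 19.5
spin 0.01 now-axes [ 1.03 -0.04  3.25] after-spin axes [ 1.03 -0.04  3.25]
```

```bash

python3 -m jog '[[[0,0.5,0,0.4,0],[0,0.5,0,0.8,0],[0,0,0,0.8,0],[0,0,0,0.6,0],[0,0,0,0.4,0]]]'
python3 -m jog '[[[0,0,0,0.1,0],[0,0,0,0.1,0],[0,0,0,0.06,0],[0,0,0,0,0]]]'
python3 -m jog '[[[60,0,0,0,0],[60,0,0,0,0],[60,0,0,0,0],[60,0,0,0,0],[60,0,0,0,0]]]'
python3 -m jog '[[[60,0,0,-0.4,0],[60,0,0,-1,0],[60,0,0,-1,0],[60,0,0,-1,0],[60,0,0,-1,0]]]'
python3 -m jog '[[[60,0,0,-1,0],[60,0,0,-1,0]]]'
python3 - <<'E'
from h import *
im=viewer.grab_frame("wrist");cv2.imwrite("pics/w12.png",im)
plan(.45,-.07,.22,0)
E
```

```text
time: 23.4
ee_pos: [0.3829, 0.0995, 0.0903]
orientation: [-2.749, -1.521, 0.001]
force: [-1.2, 0.6, -1.0]
gripper_width: 0.207
time: 23.8
ee_pos: [0.3835, 0.0996, 0.0862]
orientation: [2.748, 1.522, 0.002]
force: [-0.7, -1.4, 3.7]
gripper_width: 0.207
time: 24.3
ee_pos: [0.3831, 0.0997, 0.0858]
orientation: [-2.748, -1.523, -0.0]
force: [0.0, -0.4, 0.5]
gripper_width: 0.598
time: 24.8
ee_pos: [0.3829, 0.0998, 0.1751]
orientation: [-2.747, -1.523, -0.001]
force: [0.6, 0.0, 0.2]
gripper_width: 0.644
time: 25.0
ee_pos: [0.3828, 0.0998, 0.2151]
orientation: [-2.747, -1.523, -0.001]
force: [0.6, 0.0, -0.4]
gripper_width: 0.638
t 25.1 tcp [0.3841 0.1003 0.2179] jawyaw -32.0 tilt [ 0.003  0.003 -1.   ] q [ 0.2  -0.03 -0.6   2.14 -0.02  1.02 -0.94] F [1.7 1.4 3.9] w 60.1
spin 9.67 now-axes [-5.48  7.31 -0.1 ] after-spin axes [ 3.3   8.52 -0.1 ]
```

```bash

python3 -m jog '[[[94,0,0.3,-0.5,-1],[94,0,0.3,0,-1],[94,0,0.3,0,-1],[94,0,0.3,0,-1],[94,0,0.3,0,-1]]]' 
cat >> h.py <<'E'
def cartons(tag):
    im=viewer.grab_frame("top");cv2.imwrite(f"pics/top_{tag}.png",im)
    for n in("carton_red","carton_orange","carton_blue"):
        for c,b,r in det("top",n,4):
            ctr=unproj([[b[0]+b[2]/2,b[1]+b[3]/2]],"top",.15)[0]
            if ctr[0]<.39 or ctr[1]>.05 or ctr[0]>.6 or r.sum()>1100: continue
            v,e=fit(CART,{"top":r},[ctr[0],ctr[1],0]);print(n,c,v.round(3),"deg",np.degrees(v[2]).round(1),"err",round(e,3))
    hsv=cv2.cvtColor(im,cv2.COLOR_BGR2HSV)
    k=((hsv[...,0]<16)&(hsv[...,1]>90)).astype(np.uint8);k[:130]=0;k[195:]=0;k[:,:192]=0;k[:,255:]=0
    k=cv2.morphologyEx(k,cv2.MORPH_CLOSE,np.ones((5,5)));v,e=fit(SEAT+[0,0,.012],{"top":k>0},[.63,.08,-.013]);print("seat",v.round(4),e,k.sum())
E
python3 - <<'E'
from h import *
plan(.47,-.07,.22,-90.8)
cartons("a")
E
```

```text
time: 25.55
ee_pos: [0.411, 0.0895, 0.2241]
orientation: [2.255, 2.187, 0.001]
force: [0.0, 0.1, -0.2]
gripper_width: 0.992
t 25.6 tcp [0.411  0.0895 0.2241] jawyaw -1.8 tilt [ 0.  0. -1.] q [ 0.21  0.01 -0.57  2.09  0.01  1.04 -0.4 ] F [ 0.   0.1 -0.2] w 93.2
spin -0.16 now-axes [-7.88  3.19  0.21] after-spin axes [-7.93  3.06  0.21]
carton_red 0.64 [ 0.469 -0.071 -0.038] deg -2.2 err 0.048
carton_orange 0.79 [ 0.452 -0.198  0.041] deg 2.3 err 0.05
carton_orange 0.41 [ 0.438 -0.341 -0.144] deg -8.2 err 0.049
carton_blue 0.84 [ 0.437 -0.341 -0.111] deg -6.4 err 0.052
seat [ 0.6299  0.0814 -0.0133] 0.13957942597328787 1380
```

```bash

python3 -m jog '[[[94,-1,0.5,0,-0.16],[94,-1,0.5,0,0],[94,-1,0.5,0,0],[94,-1,0.5,0,0],[94,-1,0.5,0,0]]]' >/dev/null
python3 -m jog '[[[94,-1,0.5,0,0],[94,-1,0,0,0],[94,-1,0,0,0],[94,0,0,0,0]]]' 
python3 - <<'E'
from h import *
plan(.469,-.071,.11,-90.8)
im=viewer.grab_frame("wrist");cv2.imwrite("pics/w13.png",im)
E
```

```text
time: 26.65
ee_pos: [0.4671, -0.0739, 0.2237]
orientation: [-2.248, -2.195, 0.001]
force: [-0.2, -0.4, 0.5]
gripper_width: 0.999
t 26.6 tcp [ 0.4671 -0.0739  0.2237] jawyaw -1.4 tilt [-0. -0. -1.] q [ 0.4   0.1  -0.4   2.    0.04  1.05 -0.05] F [-0.2 -0.4  0.5] w 94.0
spin -0.1 now-axes [0.15 0.09 5.69] after-spin axes [0.15 0.09 5.69]
```

View pics/w13.png

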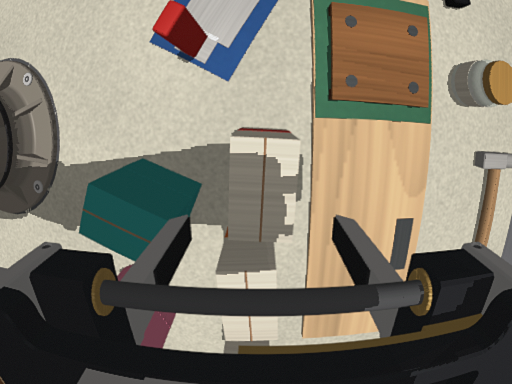

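```bash

python3 -m jog '[[[94,0.15,0.09,1,-0.1],[94,0,0,1,0],[94,0,0,1,0],[94,0,0,1,0],[94,0,0,1,0]]]' >/dev/null
python3 -m jog '[[[94,0,0,0.6,0],[50,0,0,0,0],[50,0,0,0,0],[50,0,0,0,0],[50,0,0,0,0]]]' 25
python3 -m jog '[[[50,0,0,0,0],[50,0,0,0,0],[50,0,0,0,0],[50,0,0,0,0]]]'
python3 -m jog '[[[50,0,0,-0.3,0],[50,0,0,0,0],[50,0,0,0,0]]]'
python3 - <<'E'
from h import *
plan(.505,-.077,.116,-90.8)
E
```

```text
time: 27.7
ee_pos: [0.47, -0.0688, 0.1125]
orientation: [2.23, 2.212, 0.001]
force: [-0.6, -0.2, -0.3]
gripper_width: 0.692
time: 28.1
ee_pos: [0.4697, -0.0688, 0.1122]
orientation: [2.23, 2.212, 0.0]
force: [-2.3, 0.2, 7.9]
gripper_width: 0.648
time: 28.4
ee_pos: [0.4694, -0.0688, 0.1178]
orientation: [2.23, 2.213, 0.0]
force: [-0.4, -0.9, -6.5]
gripper_width: 0.644
t 28.4 tcp [ 0.4694 -0.0688  0.1178] jawyaw -0.5 tilt [ 0.  0. -1.] q [ 0.36  0.23 -0.4   2.11  0.12  0.82 -0.12] F [-0.4 -0.9 -6.5] w 60.5
spin 0.06 now-axes [-0.4   1.78  0.09] after-spin axes [-0.39  1.78  0.09]
```

```bash

python3 -m jog '[[[50,-0.2,0.4,0,0.06],[50,-0.2,0.5,0,0],[50,0,0.5,0,0],[50,0,0.38,0,0],[50,0,0,0,0]]]'
python3 -m jog '[[[50,0,0,0.15,0],[50,0,0,0.12,0],[50,0,0,0,0],[94,0,0,0,0],[94,0,0,0,0]]]'
python3 -m jog '[[[94,0,0,0,0],[94,0,0,0,0],[94,0,0,0,0],[94,0,0.3,0,0],[94,0,0.3,0,0]]]'
python3 -m jog '[[[94,0,0.3,0,0],[94,0,0.3,0,0],[94,0,0.3,0,0],[94,0,0.3,0,0],[94,0,0.3,0,0]]]'
python3 -m jog '[[[94,0,0.4,0,0],[94,0,0.4,0,0],[94,0,0.4,0,0],[94,0,0.4,0,0],[94,0,0.4,0,0]]]'
python3 -m jog '[[[94,0,0.4,0,0],[94,0,0.4,0,0],[94,0,0,0,0],[94,0,0,0,0]]]'
python3 - <<'E'
from h import *
plan(.505,-.077,.116,-90.8)
E
```

```text
time: 28.9
ee_pos: [0.5054, -0.0771, 0.1172]
orientation: [-2.236, -2.205, 0.001]
force: [0.3, 0.0, -5.9]
gripper_width: 0.647
time: 29.4
ee_pos: [0.5054, -0.0772, 0.1126]
orientation: [2.236, 2.205, 0.001]
force: [-0.4, -0.0, 0.2]
gripper_width: 0.775
time: 29.9
ee_pos: [0.5176, -0.0774, 0.1124]
orientation: [2.237, 2.206, 0.0]
force: [0.1, -0.4, 0.4]
gripper_width: 1.0
time: 30.4
ee_pos: [0.5475, -0.0778, 0.1123]
orientation: [-2.237, -2.206, -0.0]
force: [-2.0, -0.5, 1.4]
gripper_width: 0.996
time: 30.9
ee_pos: [0.5878, -0.0783, 0.1123]
orientation: [-2.237, -2.206, -0.0]
force: [0.5, -0.1, -0.5]
gripper_width: 0.996
time: 31.3
ee_pos: [0.6029, -0.0785, 0.1121]
orientation: [-2.237, -2.206, 0.0]
force: [-0.5, 0.4, 0.7]
gripper_width: 1.0
t 31.3 tcp [ 0.6029 -0.0785  0.1121] jawyaw -0.8 tilt [ 0. -0. -1.] q [ 0.3   0.44 -0.36  1.83  0.19  0.91 -0.15] F [-0.5  0.4  0.7] w 94.0
spin -0.0 now-axes [ 0.01 -4.9  -0.19] after-spin axes [ 0.01 -4.9  -0.19]
```

```bash

python3 -m jog '[[[94,0,0,-1,0],[94,0,-0.5,-1,0],[94,-0.5,-1,-1,0],[94,-1,-1,-1,0],[94,-1,-1,-1,0]]]' 
python3 -m jog '[[[94,-1,-1,-0.5,0],[94,-1,-1,0,0],[94,-1,-1,0,0],[94,-1,-1,0,0],[94,-0.5,0,0,0]]]' 
cat >> h.py <<'E'
def lying():
    L=box(.15,.096,.012,.072)
    for n in("carton_red","carton_orange","carton_blue"):
        for c,b,r in det("top",n,4):
            ctr=unproj([[b[0]+b[2]/2,b[1]+b[3]/2]],"top",.072)[0]
            if not(.52<ctr[0]<.7 and -.45<ctr[1]<.05) or r.sum()>2500: continue
            v,e=fit(L,{"top":r},[ctr[0],ctr[1],0]);print("lying",n,c,v.round(3),"deg",np.degrees(v[2]).round(1),"err",round(e,3),"kit frame",(R.from_euler("z",.014).as_matrix()@[v[0]-.626,v[1]+.101,0])[:2].round(3))
E
python3 - <<'E'
from h import *
plan(.452,-.198,.22,-90.8)
cartons("b");lying()
E
```

```text
time: 31.8
ee_pos: [0.5311, -0.1278, 0.213]
orientation: [-2.236, -2.207, 0.0]
force: [0.1, -0.4, 0.6]
gripper_width: 0.996
time: 32.3
ee_pos: [0.4484, -0.2183, 0.2225]
orientation: [2.24, 2.202, -0.002]
force: [0.4, -0.2, -1.1]
gripper_width: 1.001
t 32.3 tcp [ 0.4484 -0.2183  0.2225] jawyaw -1.0 tilt [-0.001 -0.001 -1.   ] q [ 0.6   0.14 -0.3   1.96  0.05  1.05  0.26] F [ 0.4 -0.2 -1.1] w 94.1
spin -0.03 now-axes [1.02 0.16 0.12] after-spin axes [1.02 0.17 0.12]
carton_orange 0.77 [ 0.449 -0.153  0.096] deg 5.5 err 0.911
carton_blue 0.43 [ 0.417 -0.347  0.249] deg 14.3 err 5.22
seat [ 0.6314  0.0806 -0.0137] 0.13640945142101785 1424
lying carton_red 0.71 [ 0.579 -0.08  -0.031] deg -1.8 err 0.056 kit frame [-0.047  0.02 ]
```

```bash

python3 -m jog '[[[94,1,0,0,0],[94,1,0,0,0],[94,1,0,0,0],[94,1,0,0,0],[94,1,0,0,0]]]' >/dev/null
python3 -m jog '[[[94,1,0,0,0],[94,1,0,0,0],[94,1,0,0,0],[94,1,0,0,0],[94,1,0,0,0]]]'
python3 -m jog '[[[94,1,0,0,0],[94,1,0,0,0],[94,1,0,0,0]]]'
python3 - <<'E'
from h import *
cartons("c");lying()
plan(.452,-.198,.22,-90.8)
E
```

```text
time: 33.65
ee_pos: [0.4539, -0.0149, 0.2223]
orientation: [-2.236, -2.207, -0.0]
force: [0.5, -0.7, -0.2]
gripper_width: 0.997
time: 33.95
ee_pos: [0.4546, 0.0451, 0.2223]
orientation: [-2.236, -2.207, -0.0]
force: [0.2, -0.0, -0.2]
gripper_width: 0.999
carton_orange 0.95 [ 0.45  -0.198  0.003] deg 0.2 err 0.082
carton_blue 0.93 [ 0.438 -0.339 -0.098] deg -5.6 err 0.06
seat [0.6694 0.0814 0.0668] 0.888479241461843 852
lying carton_red 0.74 [ 0.581 -0.08  -0.03 ] deg -1.7 err 0.049 kit frame [-0.045  0.02 ]
t 34.3 tcp [0.4547 0.043  0.2222] jawyaw -0.8 tilt [-0. -0. -1.] q [ 0.28  0.08 -0.54  2.03  0.05  1.05 -0.29] F [ 0.4 -0.5 -0.3] w 93.9
spin -0.01 now-axes [-12.05   0.04   0.11] after-spin axes [-12.05   0.03   0.11]
```

```bash

python3 -m jog '[[[0,-1,0.1,0,0],[0,-1,0.1,0,0],[0,-1,0.1,0,0],[0,-1,0.1,0,0],[0,-1,0.1,0,0]]]' >/dev/null
python3 -m jog '[[[0,-1,0,0,0],[0,-0.15,0,1,0],[0,0,0,1,0],[0,0,0,1,0],[0,0,0,1,0]]]' >/dev/null
python3 -m jog '[[[0,0,0,1,0],[0,0,0,1,0],[0,0,0,1,0],[0,0,0,1,0],[0,0,0,1,0]]]'
python3 -m jog '[[[0,0,0.4,0,0],[0,0,0.4,0,0],[0,0,0.3,0,0],[0,0,0.3,0,0],[0,0,0.3,0,0]]]'
python3 -m jog '[[[0,0,0.3,0,0],[0,0,0.2,0,0],[0,0,0,0,0]]]'
python3 - <<'E'
from h import *
plan(.513,-.08,.04,-90.8)
E
```

```text
time: 35.8
ee_pos: [0.4629, -0.0803, 0.0415]
orientation: [2.238, 2.205, -0.0]
force: [0.6, -0.4, 1.1]
gripper_width: 0.004
time: 36.3
ee_pos: [0.497, -0.0803, 0.0428]
orientation: [-2.237, -2.205, 0.001]
force: [-6.4, -0.5, 4.5]
gripper_width: 0.003
time: 36.6
ee_pos: [0.5076, -0.0803, 0.0426]
orientation: [2.237, 2.205, 0.001]
force: [-1.6, 0.5, 0.2]
gripper_width: 0.003
t 36.6 tcp [ 0.5076 -0.0803  0.0426] jawyaw -0.8 tilt [ 0.     0.001 -1.   ] q [ 0.34  0.41 -0.37  2.08  0.23  0.69 -0.19] F [-1.6  0.5  0.2] w 0.3
spin -0.0 now-axes [0.02 0.27 0.13] after-spin axes [0.02 0.27 0.13]
```

```bash

python3 -m jog '[[[0,0,0.3,0,0],[0,0,0,0,0],[0,0,-0.4,0,0],[0,0,-0.6,-0.2,0],[0,0,-0.6,-1,0]]]' >/dev/null
python3 -m jog '[[[94,0,-0.6,-1,0],[94,0,-0.4,-1,0],[94,0,0,-1,0],[94,0,0,-1,0],[94,0,0,-1,0]]]' >/dev/null
python3 -m jog '[[[94,0,0,-1,0],[94,0,0,-1,0],[94,0,0,-1,0],[94,0,0,0,0]]]'
python3 - <<'E'
from h import *
plan(.451,-.198,.112,-90.8)
cartons("d");lying()
E
```

```text
time: 38.0
ee_pos: [0.4612, -0.0797, 0.2287]
orientation: [2.235, 2.203, 0.003]
force: [0.4, -0.5, -0.0]
gripper_width: 0.733
t 38.0 tcp [ 0.4612 -0.0797  0.2287] jawyaw -0.8 tilt [-0.001  0.004 -1.   ] q [ 0.45  0.08 -0.43  2.01  0.04  1.06 -0.02] F [ 0.4 -0.5 -0. ] w 68.9
spin -0.0 now-axes [-5.92 -0.45  5.84] after-spin axes [-5.92 -0.45  5.84]
carton_orange 0.66 [ 0.451 -0.201  0.118] deg 6.8 err 0.812
carton_blue 0.7 [ 0.418 -0.362 -0.078] deg -4.4 err 0.047
seat [ 0.6306  0.078  -0.0141] 0.12134206036194792 1402
lying carton_red 0.65 [ 0.65  -0.083 -0.031] deg -1.8 err 1.396 kit frame [0.024 0.019]
```

```bash

python3 -m jog '[[[94,-1,-0.1,0,0],[94,-1,-0.1,0,0],[94,-1,-0.1,0,0],[94,-1,-0.1,0,0],[94,-1,-0.05,0,0]]]' >/dev/null
python3 -m jog '[[[94,-0.9,0,0,0],[94,0,0,1,0],[94,0,0,1,0],[94,0,0,1,0],[94,0,0,1,0]]]'
python3 -m jog '[[[94,0,0,1,0],[94,0,0,0.8,0],[50,0,0,0,0],[50,0,0,0,0],[50,0,0,0,0]]]' 25
python3 -m jog '[[[50,0,0,0,0],[50,0,0,0,0],[50,0,0,0,0],[50,0,0,0,0],[50,0,0,0,0]]]'
python3 -m jog '[[[50,0,0,-0.3,0],[50,0,0,0,0],[50,0,0,0,0]]]'
python3 - <<'E'
from h import *
plan(.504,-.199,.116,-90.8)
E
```

```text
time: 39.35
ee_pos: [0.45, -0.1974, 0.1451]
orientation: [-2.237, -2.205, 0.0]
force: [0.1, -0.9, -1.0]
gripper_width: 0.999
time: 39.85
ee_pos: [0.4507, -0.1975, 0.111]
orientation: [2.237, 2.205, 0.001]
force: [0.6, 0.4, -0.8]
gripper_width: 0.783
time: 40.35
ee_pos: [0.4507, -0.1976, 0.1109]
orientation: [2.237, 2.205, 0.001]
force: [-2.1, 0.6, 7.2]
gripper_width: 0.642
time: 40.65
ee_pos: [0.4502, -0.1975, 0.1164]
orientation: [-2.237, -2.206, -0.0]
force: [-0.7, -0.8, -4.1]
gripper_width: 0.641
t 40.6 tcp [ 0.4502 -0.1975  0.1164] jawyaw -0.8 tilt [ 0.  0. -1.] q [ 0.56  0.26 -0.32  2.08  0.11  0.82  0.16] F [-0.7 -0.8 -4.1] w 60.2
spin -0.0 now-axes [-0.04  2.69  0.02] after-spin axes [-0.04  2.69  0.02]
```

```bash

python3 -m jog '[[[50,0,0.4,0,0],[50,0,0.6,0,0],[50,0,0.7,0,0],[50,0,0.6,0,0],[50,0,0.38,0,0]]]'
python3 -m jog '[[[50,0,0,0.15,0],[50,0,0,0.12,0],[50,0,0,0,0],[94,0,0,0,0],[94,0,0,0,0]]]'
python3 -m jog '[[[94,0,0,0,0],[94,0,0,0,0],[94,0,0,0,0],[94,0,0.3,0,0],[94,0,0.3,0,0]]]'
python3 -m jog '[[[94,0,0.3,0,0],[94,0,0.3,0,0],[94,0,0.3,0,0],[94,0,0.3,0,0],[94,0,0.3,0,0]]]'
python3 -m jog '[[[94,0,0.4,0,0],[94,0,0.4,0,0],[94,0,0.4,0,0],[94,0,0.4,0,0],[94,0,0.4,0,0]]]'
python3 -m jog '[[[94,0,0.4,0,0],[94,0,0.4,0,0],[94,0,0,0,0],[94,0,0,-1,0],[94,0,0,-1,0]]]'
python3 -m jog '[[[94,0,0,-1,0],[94,0,-0.5,-1,0],[94,0,-1,-1,0],[60,0,-1,0,0],[0,0,-1,0,0]]]'
python3 -m jog '[[[0,0,-1,0,0],[0,0,-1,0,0],[0,0,-1,0,0],[0,0,-1,0,0],[0,0,0,0,0]]]'
python3 - <<'E'
from h import *
plan(.45,-.199,.042,-90.8)
cartons("e");lying()
E
```

```text
time: 41.15
ee_pos: [0.5047, -0.1977, 0.1159]
orientation: [-2.235, -2.205, 0.001]
force: [-11.6, 4.8, 1.8]
gripper_width: 0.637
time: 41.65
ee_pos: [0.5043, -0.1984, 0.1111]
orientation: [2.236, 2.205, 0.001]
force: [-0.3, 0.2, -0.3]
gripper_width: 0.772
time: 42.15
ee_pos: [0.5165, -0.1985, 0.111]
orientation: [2.237, 2.205, 0.0]
force: [0.9, -0.5, 0.7]
gripper_width: 1.001
time: 42.65
ee_pos: [0.5465, -0.1988, 0.1109]
orientation: [2.237, 2.206, 0.0]
force: [-1.6, -0.8, 2.1]
gripper_width: 0.999
time: 43.15
ee_pos: [0.5866, -0.1993, 0.1109]
orientation: [-2.237, -2.206, -0.0]
force: [0.4, -0.6, -0.5]
gripper_width: 1.005
time: 43.65
ee_pos: [0.6013, -0.1995, 0.1508]
orientation: [-2.236, -2.205, 0.001]
force: [-0.2, -0.5, 0.5]
gripper_width: 1.003
time: 44.15
ee_pos: [0.5312, -0.1987, 0.2115]
orientation: [2.236, 2.205, 0.0]
force: [0.3, 1.1, -0.9]
gripper_width: 0.863
time: 44.65
ee_pos: [0.4497, -0.1978, 0.2111]
orientation: [2.238, 2.204, -0.001]
force: [-0.4, 0.9, 0.2]
gripper_width: 0.439
t 44.6 tcp [ 0.4497 -0.1978  0.2111] jawyaw -0.9 tilt [-0.001 -0.001 -1.   ] q [ 0.58  0.14 -0.32  1.98  0.05  1.03  0.22] F [-0.4  0.9  0.2] w 41.3
spin -0.01 now-axes [-0.05  0.02  8.45] after-spin axes [-0.05  0.02  8.45]
carton_red 0.42 [ 0.416 -0.363 -0.03 ] deg -1.7 err 0.592
carton_orange 0.97 [ 0.59  -0.171  1.218] deg 69.8 err 0.456
carton_blue 0.71 [ 0.419 -0.374 -0.125] deg -7.2 err 0.534
seat [ 0.63    0.0772 -0.0144] 0.13554557071602294 1427
lying carton_red 0.95 [ 0.602 -0.081 -0.033] deg -1.9 err 0.016 kit frame [-0.024  0.02 ]
lying carton_orange 0.97 [ 0.58  -0.196 -0.079] deg -4.5 err 0.79 kit frame [-0.045 -0.095]
```

```bash

python3 -m jog '[[[0,0,0,1,0],[0,0,0,1,0],[0,0,0,1,0],[0,0,0,1,0],[0,0,0,1,0]]]' >/dev/null
python3 -m jog '[[[0,0,0,1,0],[0,0,0,1,0],[0,0,0,1,0],[0,0,0,0.4,0],[0,0,0,0,0]]]'
python3 -m jog '[[[0,0,0.5,0,0],[0,0,0.5,0,0],[0,0,0.4,0,0],[0,0,0.3,0,0],[0,0,0.3,0,0]]]'
python3 -m jog '[[[0,0,0.3,0,0],[0,0,0.3,0,0],[0,0,0.3,0,0],[0,0,0.2,0,0],[0,0,0,0,0]]]'
python3 -m jog '[[[0,0,-0.4,0,0],[0,0,-0.8,0,0],[0,0,-0.8,-1,0],[0,0,-0.7,-1,0],[0,0,0,-1,0]]]'
python3 -m jog '[[[94,0,0,-1,0],[94,0,0,-1,0],[94,0,0,-1,0],[94,0,0,-1,0],[94,0.5,0,-1,0]]]' >/dev/null
python3 -m jog '[[[94,1,0,-1,0],[94,1,0,0,0],[94,1,0,0,0],[94,1,0,0,0],[94,1,0,0,0]]]'
python3 -m jog '[[[94,1,0,0,0],[94,1,0,0,0],[94,0,0,0,0]]]'
python3 - <<'E'
from h import *
cartons("f");lying()
plan(.418,-.362,.22,-90.8)
E
```

```text
time: 46.0
ee_pos: [0.4515, -0.1971, 0.042]
orientation: [-2.235, -2.205, 0.001]
force: [-0.4, 0.1, 0.1]
gripper_width: 0.004
time: 46.5
ee_pos: [0.4921, -0.198, 0.043]
orientation: [-2.237, -2.205, 0.001]
force: [-3.9, -0.7, 3.5]
gripper_width: 0.005
time: 47.0
ee_pos: [0.5148, -0.1982, 0.0429]
orientation: [2.236, 2.206, 0.001]
force: [-0.5, -0.3, -0.8]
gripper_width: 0.008
time: 47.5
ee_pos: [0.4574, -0.1977, 0.1034]
orientation: [-2.237, -2.204, 0.001]
force: [0.0, -0.4, -0.5]
gripper_width: 0.004
time: 48.5
ee_pos: [0.4608, -0.087, 0.2229]
orientation: [2.237, 2.205, 0.0]
force: [0.8, 0.8, 0.7]
gripper_width: 0.816
time: 48.8
ee_pos: [0.4616, -0.0455, 0.223]
orientation: [2.234, 2.209, 0.001]
force: [-0.4, -0.5, -0.3]
gripper_width: 0.997
carton_blue 0.91 [ 0.418 -0.362 -0.083] deg -4.8 err 0.038
seat [ 0.6318  0.079  -0.025 ] 0.2039606041497763 1306
lying carton_red 0.73 [ 0.639 -0.081 -0.027] deg -1.6 err 1.787 kit frame [0.013 0.02 ]
lying carton_orange 0.66 [ 0.603 -0.2   -0.008] deg -0.4 err 0.03 kit frame [-0.022 -0.099]
t 49.1 tcp [ 0.4619 -0.0483  0.2228] jawyaw -0.9 tilt [-0. -0. -1.] q [ 0.4   0.09 -0.45  2.02  0.04  1.05 -0.09] F [-0.2  0.   0.4] w 93.8
spin -0.01 now-axes [-15.72  -1.96   0.14] after-spin axes [-15.72  -1.98   0.14]
```

```bash

python3 -m jog '[[[94,-1,0,0,0],[94,-1,0,0,0],[94,-1,0,0,0],[94,-1,0,0,0],[94,-1,0,0,0]]]' >/dev/null
python3 -m jog '[[[94,-1,-0.2,0,0],[94,-1,-0.2,0,0],[94,-1,-0.2,0,0],[94,-1,-0.2,0,0],[94,-1,-0.2,0,0]]]' >/dev/null
python3 -m jog '[[[94,-1,-0.2,0,0],[94,-1,-0.2,0,0],[94,-1,-0.2,0,0],[94,-1,-0.2,0,0],[94,-1,-0.2,0,0]]]' >/dev/null
python3 -m jog '[[[94,-0.7,0,0,0],[94,0,0,0,0]]]'
python3 - <<'E'
from h import *
plan(.418,-.362,.112,-90.8)
E
```

```text
time: 50.85
ee_pos: [0.4171, -0.3627, 0.2226]
orientation: [-2.24, -2.203, 0.0]
force: [0.5, -0.5, 0.1]
gripper_width: 1.002
t 50.9 tcp [ 0.4171 -0.3627  0.2226] jawyaw -1.0 tilt [-0. -0. -1.] q [ 0.76  0.22 -0.19  1.85  0.05  1.07  0.54] F [ 0.5 -0.5  0.1] w 94.2
spin -0.03 now-axes [0.04 0.05 5.53] after-spin axes [0.04 0.05 5.53]
```

```bash

python3 -m jog '[[[94,0,0,1,0],[94,0,0,1,0],[94,0,0,1,0],[94,0,0,1,0],[94,0,0,1,0]]]'
python3 -m jog '[[[94,0,0,0.5,0],[50,0,0,0,0],[50,0,0,0,0],[50,0,0,0,0],[50,0,0,0,0]]]' 25
python3 -m jog '[[[50,0,0,0,0],[50,0,0,0,0],[50,0,0,0,0],[50,0,0,0,0],[50,0,0,0,0]]]'
python3 -m jog '[[[50,0,0,-0.3,0],[50,0,0,0,0],[50,0,0,0,0]]]'
python3 - <<'E'
from h import *
plan(.5025,-.319,.116,-90.8)
E
```

```text
time: 51.35
ee_pos: [0.418, -0.36, 0.1221]
orientation: [-2.236, -2.207, -0.001]
force: [0.1, 0.1, -0.5]
gripper_width: 1.002
time: 51.85
ee_pos: [0.418, -0.3613, 0.1137]
orientation: [2.236, 2.205, 0.0]
force: [-0.3, -0.2, -0.2]
gripper_width: 0.699
time: 52.35
ee_pos: [0.4178, -0.3613, 0.1135]
orientation: [2.237, 2.205, 0.0]
force: [-1.7, 1.2, 6.3]
gripper_width: 0.652
time: 52.65
ee_pos: [0.4175, -0.3609, 0.1189]
orientation: [-2.237, -2.206, -0.0]
force: [0.1, 0.3, -5.1]
gripper_width: 0.646
t 52.6 tcp [ 0.4175 -0.3609  0.1189] jawyaw -0.8 tilt [ 0. -0. -1.] q [ 0.75  0.33 -0.19  1.96  0.08  0.86  0.51] F [ 0.1  0.3 -5.1] w 60.7
spin -0.0 now-axes [2.16 4.22 0.14] after-spin axes [2.15 4.22 0.14]
```

```bash

python3 -m jog '[[[50,0.5,0.5,0,0],[50,0.6,0.7,0,0],[50,0.6,0.7,0,0],[50,0.45,0.7,0,0],[50,0,0.7,0,0]]]' >/dev/null
python3 -m jog '[[[50,0,0.6,0,0],[50,0,0.3,0,0],[50,0,0,0,0],[50,0,0,0.15,0],[50,0,0,0.12,0]]]' 
python3 -m jog '[[[50,0,0,0,0],[94,0,0,0,0],[94,0,0,0,0],[94,0,0,0,0],[94,0,0,0,0]]]'
python3 -m jog '[[[94,0,0,0,0],[94,0,0.3,0,0],[94,0,0.3,0,0],[94,0,0.3,0,0],[94,0,0.3,0,0]]]'
python3 -m jog '[[[94,0,0.3,0,0],[94,0,0.3,0,0],[94,0,0.3,0,0],[94,0,0.3,0,0],[94,0,0.4,0,0]]]'
python3 -m jog '[[[94,0,0.4,0,0],[94,0,0.4,0,0],[94,0,0.4,0,0],[94,0,0.4,0,0],[94,0,0.4,0,0]]]'
python3 -m jog '[[[94,0,0,0,0],[94,0,0,0,0],[94,0,0,-1,0],[94,0,0,-1,0],[94,0,0,-1,0]]]'
python3 -m jog '[[[94,0,0,-1,0],[94,0,-0.5,-1,0],[94,0,-1,0,0],[60,0,-1,0,0],[0,0,-1,0,0]]]'
python3 -m jog '[[[0,0,-1,0,0],[0,0,-1,0,0],[0,0,-1,0,0],[0,0,-1,0,0],[0,0,0,0,0]]]'
python3 - <<'E'
from h import *
plan(.45,-.319,.042,-90.8)
cartons("g");lying()
E
```

```text
time: 53.65
ee_pos: [0.5017, -0.3193, 0.1138]
orientation: [-2.237, -2.204, 0.001]
force: [-15.9, 9.6, 34.9]
gripper_width: 0.643
time: 54.15
ee_pos: [0.5025, -0.3193, 0.1136]
orientation: [2.237, 2.205, 0.001]
force: [-0.2, -0.1, -0.9]
gripper_width: 0.948
time: 54.65
ee_pos: [0.5266, -0.3196, 0.1134]
orientation: [-2.237, -2.206, 0.0]
force: [-1.7, -0.4, 1.3]
gripper_width: 1.0
time: 55.15
ee_pos: [0.5587, -0.32, 0.1135]
orientation: [2.237, 2.206, 0.0]
force: [0.2, 0.0, 0.0]
gripper_width: 0.999
time: 55.65
ee_pos: [0.5989, -0.3206, 0.1135]
orientation: [-2.237, -2.206, -0.0]
force: [1.0, -0.1, -0.3]
gripper_width: 1.0
time: 56.15
ee_pos: [0.5976, -0.3207, 0.1742]
orientation: [-2.237, -2.205, 0.0]
force: [-0.1, -0.1, -0.2]
gripper_width: 0.998
time: 56.65
ee_pos: [0.527, -0.3196, 0.2136]
orientation: [2.237, 2.205, -0.0]
force: [0.3, -0.7, 0.3]
gripper_width: 0.865
time: 57.15
ee_pos: [0.4456, -0.319, 0.2138]
orientation: [-2.24, -2.203, 0.001]
force: [0.0, -0.1, -0.7]
gripper_width: 0.441
t 57.1 tcp [ 0.4456 -0.319   0.2138] jawyaw -0.9 tilt [-0.001 -0.001 -1.   ] q [ 0.68  0.22 -0.2   1.87  0.05  1.05  0.44] F [ 0.  -0.1 -0.7] w 41.4
spin -0.02 now-axes [0.01 0.22 8.59] after-spin axes [0.01 0.22 8.59]
seat [ 0.6305  0.0815 -0.0141] 0.14215340335146057 1417
lying carton_red 0.83 [ 0.602 -0.081 -0.031] deg -1.8 err 0.04 kit frame [-0.024  0.02 ]
lying carton_orange 0.77 [ 0.603 -0.2   -0.015] deg -0.9 err 0.028 kit frame [-0.022 -0.099]
lying carton_blue 0.67 [ 0.576 -0.321 -0.046] deg -2.6 err 0.252 kit frame [-0.047 -0.221]
```

```bash

python3 -m jog '[[[0,0,0,1,0],[0,0,0,1,0],[0,0,0,1,0],[0,0,0,1,0],[0,0,0,1,0]]]' >/dev/null
python3 -m jog '[[[0,0,0,1,0],[0,0,0,1,0],[0,0,0,1,0],[0,0,0,0.5,0],[0,0,0,0,0]]]'
python3 -m jog '[[[0,0,0.5,0,0],[0,0,0.5,0,0],[0,0,0.5,0,0],[0,0,0.4,0,0],[0,0,0.3,0,0]]]'
python3 -m jog '[[[0,0,0.3,0,0],[0,0,0.3,0,0],[0,0,0.3,0,0],[0,0,0.2,0,0],[0,0,0,0,0]]]'
python3 -m jog '[[[0,0,-0.4,0,0],[0,0,-0.8,0,0],[0,0,-0.8,-1,0],[0,0,-0.7,-1,0],[0,0,0,-1,0]]]'
python3 -m jog '[[[94,0,0,-1,0],[94,0,0,-1,0],[94,0,0,-1,0],[94,0,0,-1,0],[94,-1,-0.5,-1,0]]]' >/dev/null
python3 -m jog '[[[94,-1,-0.7,0,0],[94,-1,-1,0,0],[94,-1,-1,0,0],[94,-1,-1,0,0],[94,-1,-1,0,0]]]'
python3 -m jog '[[[94,-1,-1,0,0],[94,-1,-1,0,0],[94,-1,-1,0,0],[94,-1,-1,0,0],[94,-1,0,0,0]]]'
python3 - <<'E'
from h import *
cartons("h");lying()
for c in("scene",):cv2.imwrite("pics/final_scene.png",viewer.grab_frame(c))
im=cv2.imread("pics/top_h.png")
s=cv2.imread("pics/final_scene.png")
cv2.imwrite("pics/final.png",np.vstack([cv2.resize(im[120:290,100:400],(600,340)),cv2.resize(s[110:320,100:480],(470,260)) if 0 else cv2.copyMakeBorder(cv2.resize(s[110:320,100:480],(470,260)),0,0,0,130,cv2.BORDER_CONSTANT)]))
hsv=cv2.cvtColor(im,cv2.COLOR_BGR2HSV)
bl=((hsv[...,0]>100)&(hsv[...,0]<125)&(hsv[...,1]>120)).astype(np.uint8);bl[:,:140]=0;bl[:,250:]=0;bl[:180]=0;bl[260:]=0
hm=cv2.fillConvexPoly(np.zeros((384,512),np.uint8),cv2.convexHull(np.argwhere(bl)[:,::-1].astype(np.int32)),1)
g=(hsv[...,1]<60)&(hsv[...,2]>110)&(hm>0)
print(cv2.minAreaRect(unproj(np.argwhere(g)[:,::-1],"top",.003)[:,:2].astype(np.float32)),cv2.minAreaRect(unproj(np.argwhere(bl)[:,::-1],"top",0)[:,:2].astype(np.float32)))
for n in("tack_jar","screwdriver","tape_roll","staple_gun","scissors","thread_spool"):
    d=viewer.masks_of("top",n);print(n,d and (round(d[0]["confidence"],2),d[0]["box"]))
E
```

```text
time: 58.5
ee_pos: [0.4478, -0.3179, 0.0423]
orientation: [-2.235, -2.204, 0.001]
force: [0.4, 0.3, -0.8]
gripper_width: 0.006
time: 59.0
ee_pos: [0.4927, -0.319, 0.0436]
orientation: [-2.236, -2.206, 0.001]
force: [-5.2, 0.2, 4.2]
gripper_width: 0.001
time: 59.5
ee_pos: [0.5147, -0.3193, 0.0434]
orientation: [2.237, 2.206, 0.0]
force: [1.1, -0.1, -0.7]
gripper_width: 0.006
time: 60.0
ee_pos: [0.4576, -0.3188, 0.104]
orientation: [-2.238, -2.203, 0.001]
force: [-0.5, 1.3, -0.4]
gripper_width: 0.008
time: 61.0
ee_pos: [0.3531, -0.4377, 0.2035]
orientation: [2.237, 2.205, 0.0]
force: [0.9, -0.3, -0.4]
gripper_width: 0.823
time: 61.5
ee_pos: [0.2695, -0.537, 0.2036]
orientation: [-2.241, -2.202, 0.001]
force: [0.9, 1.1, -0.1]
gripper_width: 1.001
seat [ 0.6299  0.0815 -0.0139] 0.1392915787004457 1421
lying carton_red 0.71 [ 0.602 -0.081 -0.031] deg -1.8 err 0.024 kit frame [-0.024  0.02 ]
lying carton_orange 0.87 [ 0.603 -0.2   -0.016] deg -0.9 err 0.048 kit frame [-0.021 -0.099]
lying carton_orange 0.58 [ 0.602 -0.081 -0.03 ] deg -1.7 err 0.034 kit frame [-0.024  0.02 ]
lying carton_blue 0.63 [ 0.603 -0.322 -0.047] deg -2.7 err 0.071 kit frame [-0.02  -0.222]
((0.4246121942996979, 0.16408292949199677), (0.19767910242080688, 0.0865025445818901), 57.967105865478516) ((0.43504616618156433, 0.18322572112083435), (0.2390872985124588, 0.12006691098213196), 58.7561149597168)
tack_jar (0.77, [217.8, 98.9, 18.6, 25.4])
screwdriver (0.61, [387.7, 203.8, 18.0, 54.8])
tape_roll (0.66, [366.1, 153.0, 34.7, 29.2])
staple_gun (0.66, [129.9, 107.2, 64.1, 26.6])
scissors (0.9, [127.4, 246.4, 43.8, 37.4])
thread_spool (0.69, [98.6, 212.0, 17.1, 9.2])
```

View pics/final.png

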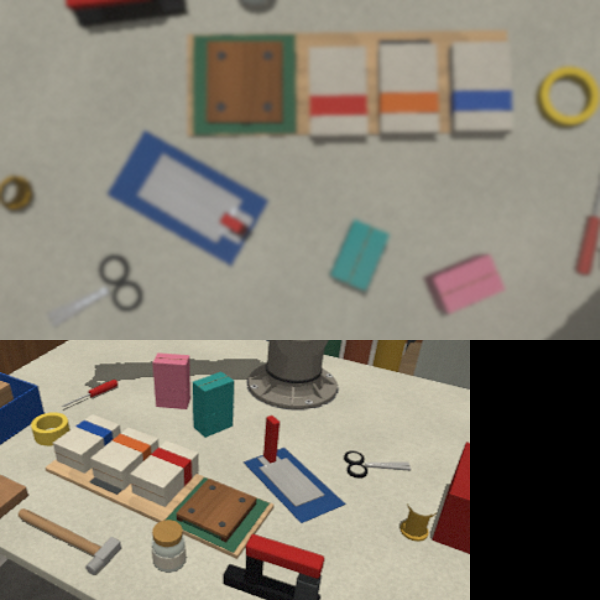

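```bash
python3 -c "
from station import robot;print(robot.job_done())"
```

```text
the job is handed in; nothing more can be done
None
```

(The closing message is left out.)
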